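# Complete a bead order and hold the spring clip open on its card

### The job

Finish this customer's order: put the loose wooden ring in the small box that holds rings and the loose wooden bar in the box that holds bars. Then take the wide steel spring clip off the rim of the card file, squeeze its handles to open it wide, and hold it gaping over the middle of the top edge of the order card, square to the card, with the edge well inside the jaws and both jaws clear of the card, so that I can slip the receipt in. Finish while still holding it open there - do not let go - and leave everything else on the counter where it is.

Things in the scene. Friction and masses are not known exactly. Their poses are not given: they have to be found in the camera images.
- ring: Loose dark wooden ring lying flat on the counter, 46 mm outside, 26 mm hole, 12 mm thick, 16 g. Origin: centre of its underside, z up.
- bar: Loose dark wooden bar bead lying flat, 52 mm long (own x) by 12 by 12 mm, 14 g. Origin: centre of its underside, z up.
- ring_box: Open pale wooden box that already holds dark wooden rings, 130 mm (own x) by 90 mm (own y), 30 mm high, walls and floor 5 mm, one of three side by side in the order tray (box underside 6 mm above the counter). Fixed. Origin: centre of its underside, x points to its far end, z up. The rings in it lie in the far part (own x above 10 mm, up to 29 mm above the box's underside); the near part is empty.
- bar_box: Open pale wooden box of the same make that already holds dark wooden bars. Fixed. Origin and axes as for ring_box. The bars in it lie in the far part (own x above 13 mm, up to 29 mm above the box's underside); the near part is empty.
- clip: The wide steel spring clip (bulldog type), 56 mm wide, 52 g, clamped at the start on the rim of the card file's near long wall, handles up; its jaws reach 26 mm below the pivot when closed, 10 mm over the wall. Origin: on its pivot axis, 16 mm above the rim. Own y: along the pivot (its width, along the rim); z: up the handles; x: across, the way the handles are squeezed.
- clip_handles (a point): Between the handle tips of the wide clip, 32 mm above its pivot; axes as clip. Handles: plates 31 mm wide (y), 2 mm thick, in a V from 17 mm apart over the outside near the pivot to 47 mm at the tips. Squeezed fully they are parallel, 14 to 15 mm apart over the outside, 5 to 39 mm above the pivot. It takes 5 N at the tips to start, 9 N at full opening.
- clip_mouth (a point): Point of the wide clip 26 mm below its pivot, midway between the lower ends of the jaws; axes as clip. At full opening the lower ends of the jaws are 24 mm below the pivot and 23 mm apart inside.
- clip_jaw (a joint): Opening angle of each half of the wide clip (both halves turn alike, 0.4 N m/rad, 0.14 N m closed): 0 closed, 0.08 on the card file's wall, 0.45 fully squeezed, where the handles stop. The gap between the lower ends of the jaws is about 52 mm times the angle.
- card_file: Open pale wooden box of blank cards, 90 mm (own x) by 220 mm (own y), 60 mm high, walls 4 mm; the clips sit on its near long wall (centre plane at own x = -43 mm). The cards in it start 43 mm behind that wall and stand 51 mm high. Fixed. Origin: centre of its underside. It stands on the left or on the right of the order tray.
- card_top (a point): Middle of the top edge of the order card, 135 mm above the counter. The card is stiff brown board 100 mm wide (own y), 2 mm thick (own x), standing upright in a slotted wooden block 50 by 130 by 18 mm; z up. Small beads are fixed to its near face from 45 to 95 mm above the counter, 5 mm proud. Fixed, on the other side of the order tray from the card file.
- clip_small: A narrower steel spring clip, 32 mm wide, clamped on the same rim 100 to 125 mm from the wide one (either side). Leave it alone. Origin: on its pivot axis, 10 mm above the rim; handles reach 20 mm above it and spread 30 mm.
- spool: Wooden thread spool, 32 mm across, 32 mm high, standing among the loose beads. Leave it alone. Origin: centre of its underside.
- bead_jar: Small glass jar with metal lid, 36 mm across, 40 mm high, standing among the loose beads. Leave it alone. Origin: centre of its underside.
- tall_jar: Amber glass jar with wooden lid, 60 mm across, 75 mm high, beyond the left-hand fixture. Leave it alone. Origin: centre of its underside.
- dish: White ceramic bowl, 90 mm across, 30 mm high, beyond the right-hand fixture. Leave it alone. Origin: centre of its underside.
- rule: Wooden rule, 160 mm long (own y), 20 mm wide, 3 mm thick, lying right of the order tray. Leave it alone. Origin: centre of its underside.
- pliers: Small pliers with black handles, about 130 mm long (own x), 12 mm high, lying left of the order tray. Leave them alone. Origin: between the handles at counter height.
- card_stand: The fixed card stand with the order card (see card_top). Origin: centre of the block's underside.

How it is judged:
By the outcome, as a careful person would: the job done as asked, in the order asked, and still so for the second after the job is handed in, while the arm keeps its last pose, push and grip.
It also fails if it takes over 61 s, if anything falls off the work surface, if the arm or the gripper's body presses on something with over 40 N, if the wrist force passes 120 N, or if a joint passes its speed limit or range.

### The arm

A 6-joint arm with a two-finger parallel gripper is mounted at the origin on the work surface. World frame = base frame: x ahead of the robot, y to its left, z up, the work surface at z = 0. Lengths are in m, angles in degrees, forces in N, time in s.
With the tool pointing down it reaches from about 0.25 to 0.8 m from the base axis. Payload 8.5 kg.
Tool frame: the origin (TCP) lies midway between the tips of the shut fingers; the grasp point (between the pads) lies 19 mm behind it; z points along the fingers, y is the direction in which the jaws open and shut (so a half turn about z gives the same grasp; the last joint's range is limited). The gripper opens to 85 mm and grips with 20 to 120 N. Pads are 22 mm wide; open, the fingers measure 114 mm over their backs; the gripper's body (76 mm by 85 mm) begins 54 mm behind the grasp point. The pads swing forward as they close: fully open they stand 13 mm farther back than shut.
Start: joints at [63.713, 13.648, -0.773, 75.585, 0, 90], TCP at [0.232, 0.471, 0.201] pointing down, gripper open.
Joint ranges: [-152.45, 152.45], [-59.26, 108.67], [-65.41, 83.53], [-104.44, 129.93], [-82.83, 76.93], [-180, 180]. Speed limits (degrees/s): [127.2, 127.2, 159.86, 180, 180, 180].

### API

Orientations are given as [roll, pitch, yaw] about the fixed x, y, z axes, in that order (R = Rz(yaw) Ry(pitch) Rx(roll)).
In Python, from cell import arm gives the robot as it stands. The module is installed in compiled form; this text tells all that it offers.
- The arm moves only by the tool send_rows, never from a script. Its argument "plan" is one flat list of numbers, 7 for each row, row after row: the turn, a rotation vector about the tool's x, y, z in rad, then the shift along the tool's x, y, z in mm, then the closure in counts, from 0 (fully open) to 255 (shut). In form: [rx, ry, rz, tx, ty, tz, grip, rx, ry, rz, tx, ty, tz, grip, ...]. A call has 1 to 8 rows; each row shifts and turns the pose as measured when the row begins, along the tool's axes as they then stand; what a row does not reach is not made up. A row lasts 1/12 s, in which the tool goes at most 41.7 mm and 7.16 degrees, less where a joint would pass 70% of its speed; a pose out of reach is approached as far as the arm can. A call with a gripper value outside its range is refused whole. The fingers move at their own pace and stop on an object; "grip_force" is the grip in N (left out, the last holds). Time passes only in rows, so rows that do not move let the fingers close. It gives the time, the measured TCP pose, the force and the opening at its end, in the units of the state.
- arm.observe(): the state, without advancing time (a new reading comes with each control period).
- arm.camera(name): name is "scene" or "side" or "wrist"; returns a dict with "color" (480x640x3 uint8, blue, green, red), "depth" (480x640 float32, m along the optical axis (not along the pixel's ray), 0 where there is no reading), "fx", "fy", "cx", "cy" (pixels), "T" (4x4, takes a point from camera to world coordinates). Camera axes: x right, y up, looking along -z (the intrinsics and any distortion apply to the point x, -y, -z); pixel columns grow to the right and rows downward; lengths in m; the calibration is good to about 2 mm. A picture is of the moment at which its call begins.
- arm.finish_job(): hands the job in, once; it reports no verdict.
Trained networks look in a picture, given as the dict that the camera call returned (one of the last four; its "shot" number tells which), for a name from the list of things; names that differ only in an ending like _2 or _b are one class to them, and where a whole thing is asked for, a point or a joint stands for the part that bears it (a point fixed in the world has none). Each returns a list of dicts, best first, with "confidence" (0 to 1); they miss things now and then, are a little off and sometimes report something else, mostly with a low value. They report only what shows in the picture. A call takes as long as a camera call.
- arm.find_in(picture, target): "point" ([x, y, z] in m, in world coordinates, good to about 4 mm: the middle of the surface that is visible of it).
- arm.regions_of(picture, target): "region" (480x640 bool, what is visible of it).
- arm.spot_point(picture, target): "point" ([x, y, z] in m, in world coordinates, good to about 4 mm: a listed point, or the origin of a listed thing).
The state is a dict: "t": time; "joint_positions": joint angles; "joint_velocities": joint speeds; "joint_efforts": joint torques, N m; "tool_pos": TCP position; "ee_rot": TCP orientation; "force": force on the tool from outside, world axes, zero at the start; "wrist_torque": the same for the moment, N m; "opening": opening from 0.0 (shut) to 1.0 (fully open).
Only numpy, scipy, OpenCV 4.12 (cv2) and the standard library are available. Lean on these libraries where they do the work, as an engineer would, in place of code of your own. Each camera call takes 0.05 s, during which the arm holds its last target.

## Working session

There is one attempt and no reset: what is moved stays moved. The work goes in short steps, Python scripts to look and compute and a tool call to move; the robot and the scene stay as the last step left them, time stands still between calls to the robot, and variables do not carry over. Pictures are saved under pics/ and viewed, and the job is handed in when it is done.

Besides the shell and the picture viewer there is one more tool, called after "Request:" as a command line: name --argument value ..., lists and objects as JSON in quotes. send_rows: Moves the arm, as the interface text tells. Its arguments: {"type":"object","properties":{"plan":{"type":"array","items":{"type":"number"}},"grip_force":{"type":"number"}},"required":["plan"]}

```bash
mkdir -p pics
cat > h.py <<'E'
import numpy as np, cv2
from cell import arm
def save(p,n): cv2.imwrite('pics/%s.png'%n,p['color'])
def world(p,u,v,d=None):
    d=p['depth'][v,u] if d is None else d
    c=np.array([(u-p['cx'])/p['fx']*d,-(v-p['cy'])/p['fy']*d,-d,1])
    return (p['T']@c)[:3]
def cloud(p,mask):
    v,u=np.nonzero(mask&(p['depth']>0)); d=p['depth'][v,u]
    c=np.stack([(u-p['cx'])/p['fx']*d,-(v-p['cy'])/p['fy']*d,-d,np.ones_like(d)])
    return (p['T']@c)[:3].T
E
python3 - <<'E'
from h import *
np.set_printoptions(precision=4,suppress=True)
s=arm.observe(); print(s)
for n in ['scene','side']:
    p=arm.camera(n); save(p,n+'0'); print(n,p['T'],p['fx'],p['cx'],p['cy'])
    for t in ['ring','bar','ring_box','bar_box','clip','clip_handles','clip_mouth','card_file','card_top','clip_small','spool','bead_jar','card_stand']:
        r=arm.spot_point(p,t)
        print(n,t,[(np.round(q['point'],4).tolist(),round(q['confidence'],2)) for q in r[:3]])
E
```

```text
{'t': 0.0, 'joint_positions': array([63.7127, 13.6826, -0.8162, 75.5821, -0.0012, 89.9991]), 'joint_velocities': array([-0.0063,  0.0404,  0.0394,  0.0334,  0.0261, -0.0552]), 'joint_efforts': array([ -0.0029, -53.8779,  34.6439,   0.0182,  -0.    ,   0.    ]), 'tool_pos': array([0.2323, 0.4703, 0.2005]), 'ee_rot': array([-179.919 ,    0.0012,  153.7136]), 'force': array([ 0.2949, -0.2339,  0.0341]), 'wrist_torque': array([-0.0071, -0.0178,  0.0065]), 'opening': 0.9998099824251147}
scene [[-0.0018 -0.8654  0.5011  1.1592]
 [ 1.     -0.0047 -0.0045 -0.0109]
 [ 0.0062  0.501   0.8654  1.0735]
 [ 0.      0.      0.      1.    ]] 453.6666379737398 325.1292785365267 241.58370762802016
scene ring [([0.5039, -0.0247, 0.0005], 0.58)]
scene bar [([0.5193, 0.1217, -0.0036], 0.56)]
scene ring_box [([0.6769, 0.0841, 0.006], 0.85)]
scene bar_box [([0.6696, -0.1115, 0.0027], 0.87)]
scene clip [([0.5094, -0.3992, 0.0744], 0.65)]
scene clip_handles [([0.5106, -0.3995, 0.1085], 0.86)]
scene clip_mouth [([0.5119, -0.3997, 0.0481], 0.88)]
scene card_file [([0.5392, -0.3339, 0.001], 0.56)]
scene card_to
[... 419 characters left out ...]
[-0.0065  0.801   0.5986  0.7124]
 [ 0.      0.      0.      1.    ]] 450.11059203991107 319.9292252276987 244.86077067663467
side ring [([0.6743, -0.1008, 0.0049], 0.64)]
side bar [([0.5189, 0.1212, -0.0037], 0.74)]
side ring_box [([0.677, 0.0849, 0.0011], 0.66)]
side bar_box [([0.673, -0.0991, 0.0076], 0.56), ([0.5448, 0.3395, 0.0026], 0.45)]
side clip []
side clip_handles [([0.5482, 0.339, -0.0008], 0.72), ([0.7432, 0.229, -0.0014], 0.54)]
side clip_mouth []
side card_file [([0.5446, 0.3408, 0.0058], 0.65)]
side card_top [([0.5468, 0.3427, 0.1326], 0.62), ([0.6736, -0.0974, 0.0054], 0.46)]
side clip_small []
side spool []
side bead_jar []
side card_stand [([0.5446, 0.3387, 0.0028], 0.87)]
```

View pics/scene0.png

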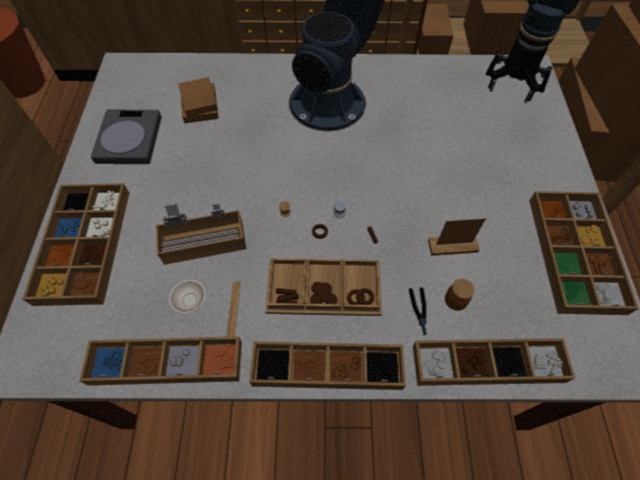

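View pics/side0.png

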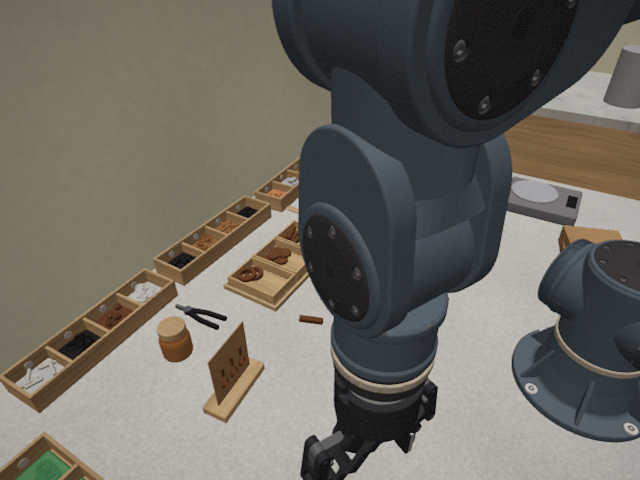

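The scene view shows three tray boxes in a row: bars at about (287,297), discs at (323,292) and rings at (360,297). The loose ring is at (320,231) and the bar at (373,235). The wide clip is at (175,213), the small clip at (217,210) and the card at (463,232). The side view agrees on the card and the bar. Next I'll measure the angles.

Run:
```python
from h import *
np.set_printoptions(precision=4,suppress=True)
p=arm.camera('scene')
big=cv2.resize(p['color'][180:330,150:500],None,fx=2.28,fy=2.28,interpolation=cv2.INTER_CUBIC); cv2.imwrite('pics/scene1.png',big)
for t in ['ring','bar','ring_box','bar_box','clip','card_file','card_stand','clip_small','spool','bead_jar']:
    for r in arm.regions_of(p,t)[:2]:
        c=cloud(p,r['region'])
        if len(c)<5: continue
        v,u=np.nonzero(r['region'])
        q=cv2.minAreaRect(c[:,:2].astype(np.float32)*1000)
        print(t,round(r['confidence'],2),len(c),'px',u.mean().round(),v.mean().round(),'rect',np.round(q[0],1),np.round(q[1],1),round(q[2],1),'z',c[:,2].min(),c[:,2].max(), 'med',np.median(c,axis=0))
```

```text
ring 0.66 136 px 320.0 231.0 rect [510.1 -20.9] [39.5 41.4] 2.0 z -0.00240864258740614 0.015780261897174075 med [ 0.5124 -0.0196  0.01  ]
bar 0.41 66 px 373.0 235.0 rect [520.  125.2] [46.3 11.5] 18.5 z 0.0018206192827201484 0.015612743543242269 med [0.5239 0.125  0.0105]
ring_box 0.57 1798 px 361.0 285.0 rect [675.9  84.5] [ 89.6 132.3] 88.8 z 0.004521996778048987 0.04092698755186075 med [0.6733 0.0849 0.0136]
bar_box 0.75 1902 px 287.0 283.0 rect [ 661.8 -100.7] [155.6  98.1] 0.4 z -0.006219448911336967 0.040147991826710916 med [ 0.669  -0.1019  0.0132]
bar_box 0.68 338 px 174.0 216.0 rect [ 487.4 -418.7] [110.3  53.1] 36.9 z -0.0024447566375738194 0.11444323742654638 med [ 0.5111 -0.3992  0.0824]
clip 0.81 355 px 174.0 215.0 rect [ 475.6 -423.8] [135.   53.4] 34.4 z -0.005465072445446806 0.11444323742654638 med [ 0.5094 -0.3988  0.0823]
card_file 0.65 3427 px 201.0 238.0 rect [ 527.4 -347.7] [136.5 240.2] 15.5 z -0.005453012440757465 0.06370299910420774 med [ 0.5561 -0.3364  0.0399]
card_stand 0.81 1522 px 457.0 237.0 rect [519.9 359.2] [112.6 174.2] 5.8 z -0.004763424769129054 0.1382202413934771 med [0.5525 0.3384 0.04  ]
card_stand 0.45 719 px 459.0 294.0 rect [694.4 341.7] [ 60.1 100. ] 42.6 z -0.0037125784241363036 0.08012296470090963 med [0.7185 0.3203 0.0693]
clip_small 0.44 141 px 218.0 211.0 rect [ 456.6 -305.3] [95.4 33.8] 24.7 z -0.002487532625543798 0.09501613114480834 med [ 0.4891 -0.2914  0.0724]
spool 0.3 138 px 319.0 231.0 rect [509.7 -21.3] [41.2 42.1] 12.9 z -0.00240864258740614 0.015780261897174075 med [ 0.5116 -0.0197  0.01  ]
bead_jar 0.63 3418 px 201.0 238.0 rect [ 522.2 -340. ] [136.5 221.2] 13.0 z -0.005453012440757465 0.06370299910420774 med [ 0.5553 -0.3356  0.0405]
bead_jar 0.58 178 px 339.0 209.0 rect [445.4  34.9] [32.5 34.7] 54.1 z 0.0014360114790923362 0.042941488415879414 med [0.4526 0.0332 0.0355]
```

View pics/scene1.png

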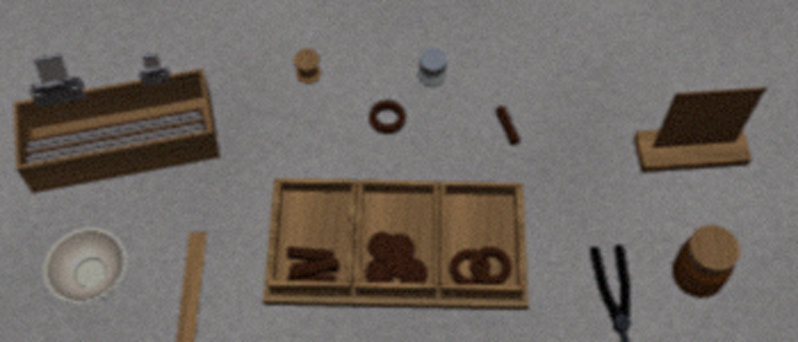

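```bash
cat >> h.py <<'E'
from scipy.spatial.transform import Rotation as Ro
def rows(target,yaw,grip,n=None,vmax=40.,start=None,roll=180,pitch=0):
    """print rows from present pose to target (m), tool-down yaw"""
    s=arm.observe(); p0=np.array(s['tool_pos']) if start is None else np.array(start[0])
    R0=Ro.from_euler('xyz',s['ee_rot'] if start is None else [180,0,start[1]],degrees=True)
    R1=Ro.from_euler('xyz',[roll,pitch,yaw],degrees=True)
    rv=(R0.inv()*R1).as_rotvec(); d=(np.array(target)-p0)*1000
    k=max(int(np.ceil(np.linalg.norm(d)/vmax)),int(np.ceil(np.degrees(np.linalg.norm(rv))/7.0)),1) if n is None else n
    out=[]
    for i in range(k):
        R=R0*Ro.from_rotvec(rv*i/k)
        sh=R.inv().apply(d/k)
        out.append([round(float(x),3) for x in rv/k]+[round(float(x),1) for x in sh]+[grip])
    print('pose',np.round(p0,4),np.round(s['ee_rot'],1),'rows',k)
    for i in range(0,k,8):print(', '.join(str(x).rstrip() for r in out[i:i+8] for x in r))
def st():
    s=arm.observe(); print('t',round(s['t'],2),np.round(s['tool_pos'],4),np.round(s['ee_rot'],2),'F',np.round(s['force'],1),'op',round(s['opening'],3),'q',np.round(s['joint_positions'],1))
E
python3 -c "
from h import *
rows([0.46,0.05,0.25],90,0)"
```

```text
pose [0.2325 0.4707 0.2011] [-180.    -0.   153.7] rows 13
-0.0, 0.0, 0.086, -30.0, -21.3, -3.8, 0, -0.0, 0.0, 0.086, -31.7, -18.6, -3.8, 0, -0.0, 0.0, 0.086, -33.2, -15.8, -3.8, 0, -0.0, 0.0, 0.086, -34.4, -12.9, -3.8, 0, -0.0, 0.0, 0.086, -35.4, -10.0, -3.8, 0, -0.0, 0.0, 0.086, -36.1, -6.9, -3.8, 0, -0.0, 0.0, 0.086, -36.6, -3.8, -3.8, 0, -0.0, 0.0, 0.086, -36.8, -0.6, -3.8, 0
-0.0, 0.0, 0.086, -36.7, 2.5, -3.8, 0, -0.0, 0.0, 0.086, -36.4, 5.6, -3.8, 0, -0.0, 0.0, 0.086, -35.7, 8.7, -3.8, 0, -0.0, 0.0, 0.086, -34.9, 11.7, -3.8, 0, -0.0, 0.0, 0.086, -33.7, 14.7, -3.8, 0
```

Request:
send_rows --plan '[0,0,0.086,-30,-21,-4,0,0,0,0.086,-32,-19,-4,0,0,0,0.086,-33,-16,-4,0,0,0,0.086,-34,-13,-4,0,0,0,0.086,-35,-10,-4,0,0,0,0.086,-36,-7,-4,0,0,0,0.086,-37,-4,-4,0,0,0,0.086,-37,-1,-4,0]' --grip_force 25

```text
t: 2.62
tool_pos: [0.3708, 0.2059, 0.2324]
ee_rot: [180.0, -0.1, 113.3]
force: [0.9, 1.1, -0.8]
opening: 1.004
```

Request:
send_rows --plan '[0,0,0.086,-37,2,-4,0,0,0,0.086,-36,6,-4,0,0,0,0.086,-36,9,-4,0,0,0,0.086,-35,12,-4,0,0,0,0.086,-34,15,-4,0,0,0,0,0,0,0,0]'

```text
t: 3.12
tool_pos: [0.4591, 0.0269, 0.2551]
ee_rot: [179.7, -0.0, 86.9]
force: [0.1, -0.7, -0.1]
opening: 1.0
```

Run:
```python
from h import *
np.set_printoptions(precision=4,suppress=True)
st()
p=arm.camera('wrist'); save(p,'wrist1'); print(p['T'])
for t in ['ring','bar','ring_box','bar_box']:
    print(t,[(np.round(q['point'],4).tolist(),round(q['confidence'],2)) for q in arm.spot_point(p,t)[:3]])
    for r in arm.regions_of(p,t)[:2]:
        c=cloud(p,r['region']); q=cv2.minAreaRect(c[:,:2].astype(np.float32)*1000)
        v,u=np.nonzero(r['region'])
        print('  ',round(r['confidence'],2),len(c),'px',u.mean().round(),v.mean().round(),'rect',np.round(q[0],1),np.round(q[1],1),round(q[2],1),'med',np.median(c,axis=0))
```

```text
t 3.12 [0.4591 0.0269 0.2551] [179.68  -0.05  86.87] F [ 0.1 -0.7 -0.1] op 1.0 q [ 3.3  6.2 -2.2 81.3  0.  96.5]
[[ 0.9985  0.054   0.0093  0.4612]
 [-0.0545  0.9621  0.2673  0.0948]
 [ 0.0055 -0.2674  0.9636  0.428 ]
 [ 0.      0.      0.      1.    ]]
ring [([0.5085, -0.0203, 0.0028], 0.61), ([0.6724, 0.0856, 0.0026], 0.2)]
   0.55 673 px 361.0 236.0 rect [505.  -19.8] [43.3 43.6] 88.2 med [ 0.5055 -0.0187  0.0116]
bar [([0.5193, 0.1195, -0.0025], 0.84)]
   0.68 508 px 368.0 116.0 rect [516.1 123.9] [51.6 13.9] 21.3 med [0.5165 0.124  0.0116]
ring_box [([0.6746, 0.0877, 0.0046], 0.96), ([0.5086, -0.0201, 0.0025], 0.6)]
   0.59 10400 px 508.0 142.0 rect [673.   84.1] [ 95.3 130.9] 89.2 med [0.6794 0.0865 0.0135]
bar_box [([0.6695, -0.1006, 0.0017], 0.82), ([0.4406, -0.1182, 0.0011], 0.62)]
   0.74 6248 px 500.0 290.0 rect [632.1 -74.8] [108.4 297.3] 68.0 med [ 0.6855 -0.0971  0.0208]
```

View pics/wrist1.png

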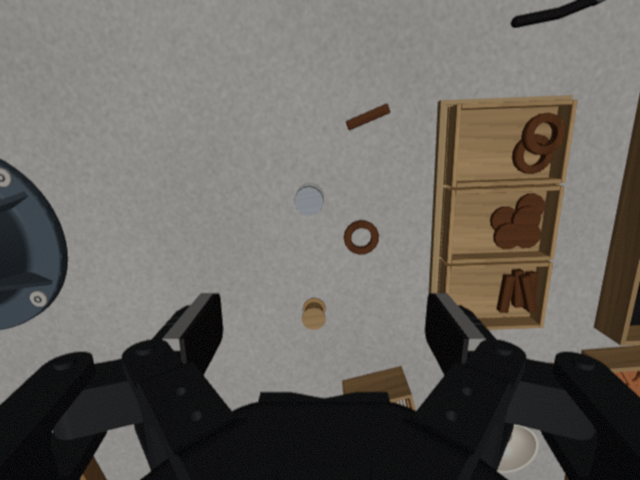

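The wrist view shows the ring at (361,237), the bar at (368,116), the glass jar at (309,200), the spool at (314,313) and the tray boxes on the right. This agrees with the scene camera. I'll go to the ring.

```bash
python3 -c "
from h import *
rows([0.507,-0.020,0.06],90,0,n=7)"
```

```text
pose [0.4562 0.0328 0.2547] [ 1.798e+02 -1.000e-01  8.760e+01] rows 7
0.001, -0.0, -0.006, -7.3, 7.5, 27.8, 0, 0.001, -0.0, -0.006, -7.3, 7.4, 27.8, 0, 0.001, -0.0, -0.006, -7.4, 7.4, 27.8, 0, 0.001, -0.0, -0.006, -7.4, 7.4, 27.8, 0, 0.001, -0.0, -0.006, -7.4, 7.4, 27.8, 0, 0.001, -0.0, -0.006, -7.5, 7.3, 27.8, 0, 0.001, -0.0, -0.006, -7.5, 7.3, 27.8, 0
```

Request:
send_rows --plan '[0.001,0,-0.006,-7,7,28,0,0.001,0,-0.006,-7,7,28,0,0.001,0,-0.006,-7,7,28,0,0.001,0,-0.006,-8,8,28,0,0.001,0,-0.006,-8,8,28,0,0.001,0,-0.006,-8,7,28,0,0,0,-0.006,-7,7,20,0,0,0,0,0,0,0,0]'

```text
t: 4.23
tool_pos: [0.51, -0.0141, 0.0626]
ee_rot: [179.6, -0.2, 91.0]
force: [-0.9, 0.7, 0.4]
opening: 1.0
```

Run:
```python
from h import *
st()
p=arm.camera('wrist'); save(p,'wrist2')
for t in ['ring','bar']:
    print(t,[(np.round(q['point'],4).tolist(),round(q['confidence'],2)) for q in arm.spot_point(p,t)[:3]])
    for r in arm.regions_of(p,t)[:1]:
        c=cloud(p,r['region']); c=c[c[:,2]>0.008]; print(np.round((c.min(0)+c.max(0))/2,4),np.round(np.ptp(c,axis=0),4))
rows([0.507,-0.020,0.001],90,0,n=4)
```

```text
t 4.23 [ 0.51   -0.0141  0.0626] [179.61  -0.2   91.01] F [-0.9  0.7  0.4] op 1.0 q [ -1.7  16.9 -17.7  55.    0.2  87.3]
ring [([0.507, -0.021, 0.0028], 0.76)]
bar [([0.516, 0.1227, -0.0016], 0.76)]
[0.5161 0.1229 0.0113] [0.0511 0.0246 0.0065]
pose [ 0.512  -0.0135  0.0677] [179.2  -0.2  91. ] rows 4
0.003, -0.001, 0.004, -1.7, -1.5, 16.6, 0, 0.003, -0.001, 0.004, -1.7, -1.5, 16.7, 0, 0.003, -0.001, 0.004, -1.6, -1.4, 16.7, 0, 0.003, -0.001, 0.004, -1.6, -1.3, 16.7, 0
```

View pics/wrist2.png

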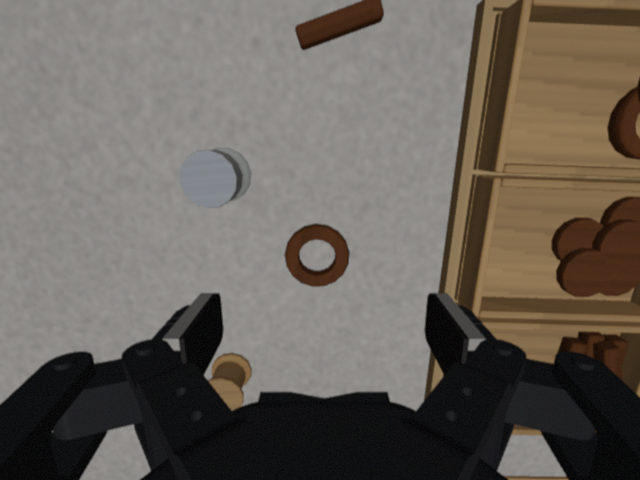

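The ring is at (317,255), between the fingers, and the jar and spool are clear. Going down and gripping.

Request:
send_rows --plan '[0.003,0,0.004,-2,-1.5,17,0,0.003,0,0.004,-2,-1.5,17,0,0.003,0,0.004,-1.5,-1.5,17,0,0.003,0,0.004,-1.5,-1.5,14,0,0,0,0,0,0,0,0]'

```text
t: 4.9
tool_pos: [0.5126, -0.0184, 0.01]
ee_rot: [179.0, -0.2, 90.2]
force: [0.0, -0.1, 0.2]
opening: 1.002
```

Run:
```python
from h import *
st()
rows([0.507,-0.0205,0.002],90,0,n=2)
```

```text
t 4.9 [ 0.5126 -0.0184  0.01  ] [178.96  -0.19  90.21] F [ 0.  -0.1  0.2] op 1.002 q [ -2.2  19.8 -22.4  46.7   0.2  87.6]
pose [ 0.5126 -0.0184  0.01  ] [179.   -0.2  90.2] rows 2
0.009, -0.002, 0.002, -1.1, -2.9, 4.0, 0, 0.009, -0.002, 0.002, -1.1, -2.8, 4.0, 0
```

Request:
send_rows --plan '[0.009,-0.002,0.002,-1,-3,4,0,0.009,-0.002,0.002,-1,-3,4.5,0,0,0,0,0,0,0,130,0,0,0,0,0,0,200,0,0,0,0,0,0,200,0,0,0,0,0,0,200,0,0,0,0,0,0,200]'

```text
t: 5.48
tool_pos: [0.5099, -0.0196, 0.007]
ee_rot: [179.6, 0.1, 90.0]
force: [0.2, 0.2, 0.3]
opening: 0.302
```

Run:
```python
from h import *
st()
p=arm.camera('wrist'); save(p,'wrist3')
```

```text
t 5.48 [ 0.5099 -0.0196  0.007 ] [1.7958e+02 7.0000e-02 9.0040e+01] F [0.2 0.2 0.3] op 0.302 q [ -2.2  20.2 -22.3  47.   -0.1  87.8]
```

View pics/wrist3.png

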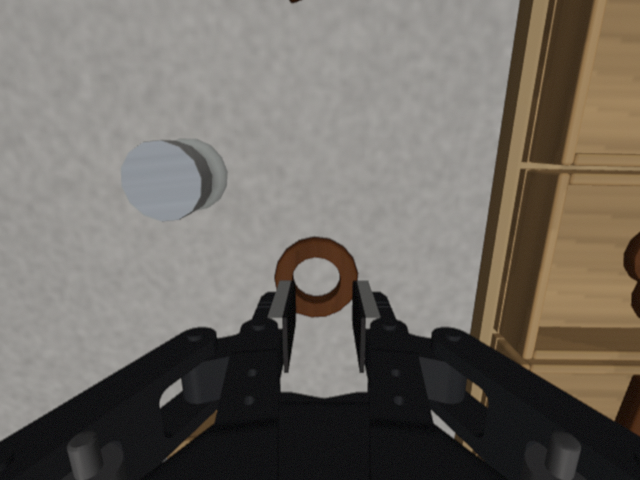

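The fingers closed to 26 mm above the ring, so they stopped short of the depth I wanted and the ring was not gripped. I'll check the lateral alignment, reopen and go lower.

```bash
cat >> h.py <<'E'
def proj(p,P):
    c=np.linalg.inv(p['T'])@np.r_[P,1]; return p['cx']+p['fx']*c[0]/-c[2], p['cy']-p['fy']*c[1]/-c[2]
E
python3 - <<'E'
from h import *
p=arm.camera('wrist'); st()
print(proj(p,[0.51,-0.0196,0.007]),proj(p,[0.51,-0.0196,0.026]))
for v,u in [(240,316),(315,316),(277,277),(277,355),(250,290),(300,300)]: print(u,v,world(p,u,v))
for v,u in [(290,287),(290,280),(290,362),(320,290),(350,290)]: print('finger',u,v,world(p,u,v))
E
```

```text
t 5.58 [ 0.5098 -0.0196  0.0069] [1.7959e+02 8.0000e-02 9.0040e+01] F [ 0.2  0.2 -0.1] op 0.212 q [ -2.2  20.2 -22.3  47.   -0.1  87.8]
(np.float64(324.950392577563), np.float64(275.35563089847)) (np.float64(325.3862641534492), np.float64(289.7389628852276))
316 240 [0.50529988 0.00126804 0.01034884]
316 315 [ 0.505103   -0.0408033   0.01185029]
277 277 [ 0.48470507 -0.01839348  0.01225375]
355 277 [ 0.52575916 -0.01840031  0.01245303]
290 250 [ 0.49181347 -0.00388644  0.01109847]
300 300 [ 0.49936337 -0.01185681  0.05346528]
finger 287 290 [ 0.494075   -0.00808862  0.05205342]
finger 280 290 [ 0.48596035 -0.02605335  0.01169825]
finger 362 290 [ 0.52451943 -0.00812214  0.05214443]
finger 290 320 [ 0.49718511 -0.00947198  0.07408851]
finger 290 350 [ 0.4975128  -0.01727151  0.08012352]
```

Run:
```python
from h import *
st()
p=arm.camera('wrist'); 
a=p['color']; p2=arm.camera('side')
cv2.imwrite('pics/cmp4.png',np.hstack([cv2.resize(a,(400,300)),cv2.resize(p2['color'],(400,300))]))
np.set_printoptions(precision=3,suppress=True,linewidth=200)
c=np.array([[world(p,u,v)[2] for u in range(264,390,8)] for v in range(230,380,8)]); print(c)
```

```text
t 5.58 [ 0.5098 -0.0196  0.0069] [1.7959e+02 8.0000e-02 9.0040e+01] F [ 0.2  0.2 -0.1] op 0.212 q [ -2.2  20.2 -22.3  47.   -0.1  87.8]
[[-0.    -0.    -0.001  0.     0.001 -0.    -0.001 -0.    -0.     0.    -0.001  0.001 -0.001  0.     0.001  0.001]
 [ 0.001 -0.    -0.001  0.001 -0.     0.006  0.008  0.008  0.005  0.     0.001  0.001  0.     0.001 -0.    -0.001]
 [ 0.     0.001  0.001  0.     0.011  0.011  0.012  0.012  0.012  0.012  0.006  0.001  0.001  0.     0.001  0.001]
 [ 0.002  0.001 -0.     0.012  0.012  0.012  0.012  0.012  0.011  0.012  0.012  0.    -0.     0.     0.001  0.   ]
 [ 0.    -0.     0.011  0.011  0.013 -0.    -0.     0.    -0.001  0.011  0.012  0.01   0.001  0.001  0.    -0.   ]
 [-0.001  0.     0.012  0.011  0.001  0.001  0.    -0.     0.    -0.     0.012  0.012 -0.    -0.     0.001  0.   ]
 [ 0.     0.     0.013  0.011 -0.001  0.    -0.001  0.    -0.001  0.     0.012  0.012 -0.001 -0.    -0.    -0.   ]
 [ 0.001  0.     0.012  0.047  0.047 -0.     0.001  0.    -0.     0.003  0.038  0.048  0.048  0.     0.     0.   ]
 [ 0.     0.047  0.046  0.055  0.056  0.004 
[... 521 characters left out ...]
5  0.083]
 [ 0.087  0.087  0.088  0.087  0.075 -0.001  0.     0.001  0.001 -0.    -0.     0.075  0.087  0.087  0.087  0.087]
 [ 0.091  0.091  0.091  0.091  0.074  0.     0.001 -0.     0.     0.002 -0.001  0.075  0.092  0.092  0.091  0.092]
 [ 0.102  0.102  0.102  0.092  0.075 -0.     0.    -0.001  0.     0.     0.001  0.074  0.096  0.102  0.103  0.103]
 [ 0.106  0.106  0.106  0.094  0.074 -0.001  0.001 -0.001 -0.     0.001  0.     0.075  0.099  0.106  0.107  0.107]
 [ 0.11   0.109  0.109  0.084  0.074  0.     0.001 -0.     0.001 -0.     0.     0.076  0.18   0.11   0.11   0.11 ]
 [ 0.111  0.113  0.112  0.084  0.001 -0.     0.     0.001 -0.     0.001  0.     0.001  0.102  0.112  0.113  0.114]]
```

View pics/cmp4.png

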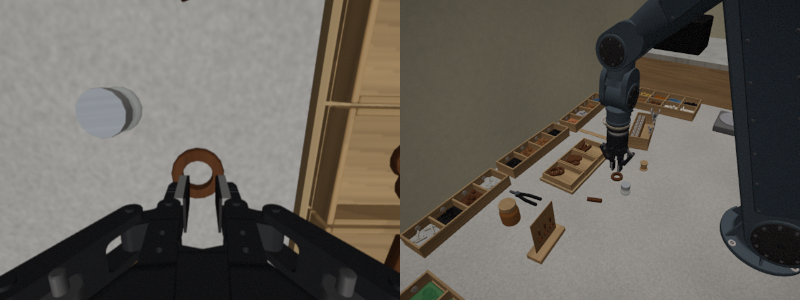

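Request:
send_rows --plan '[0,0,0,0,0,0,255,0,0,0,0,0,0,255,0,0,0,0,0,0,255,0,0,0,0,0,0,255]'

```text
t: 6.02
tool_pos: [0.5094, -0.0196, 0.0065]
ee_rot: [179.6, 0.1, 90.0]
force: [0.2, -0.2, -0.7]
opening: -0.001
```

Run:
```python
from h import *
st()
p=arm.camera('wrist'); 
a=p['color']; p2=arm.camera('scene')
cv2.imwrite('pics/cmp5.png',np.hstack([a[180:480,120:520],cv2.resize(p2['color'][150:300,220:420],(400,300),interpolation=cv2.INTER_CUBIC)]))
np.set_printoptions(precision=3,suppress=True,linewidth=200)
c=np.array([[world(p,u,v)[2] for u in range(280,370,6)] for v in range(230,380,8)]); print(c)
```

```text
t 6.02 [ 0.5094 -0.0196  0.0065] [1.7964e+02 7.0000e-02 9.0030e+01] F [ 0.2 -0.2 -0.7] op -0.001 q [ -2.2  20.3 -22.3  47.   -0.1  87.8]
[[ 0.001 -0.001 -0.001  0.001 -0.     0.001  0.     0.     0.    -0.    -0.    -0.    -0.     0.179 -0.   ]
 [-0.     0.001  0.001  0.     0.003  0.007  0.009  0.008  0.006  0.001 -0.001 -0.     0.     0.    -0.   ]
 [-0.    -0.001  0.008  0.011  0.012  0.012  0.012  0.013  0.011  0.011  0.01  -0.001 -0.    -0.001  0.   ]
 [ 0.     0.011  0.011  0.012  0.013  0.013  0.012  0.011  0.012  0.011  0.012  0.011 -0.     0.     0.   ]
 [ 0.011  0.012  0.011  0.012 -0.    -0.     0.    -0.    -0.001  0.011  0.011  0.011  0.012 -0.     0.001]
 [ 0.012  0.012  0.011 -0.001  0.    -0.    -0.     0.    -0.    -0.001  0.011  0.012  0.011  0.008 -0.001]
 [ 0.011  0.013  0.011  0.001 -0.     0.     0.    -0.    -0.     0.     0.004  0.011  0.012  0.009 -0.   ]
 [ 0.012  0.012  0.011  0.002  0.     0.047  0.047  0.048  0.048  0.048  0.011  0.012  0.012  0.    -0.   ]
 [ 0.011  0.011  0.013  0.047  0.046  0.054  0.056  0.055  0.056  0.056  0.055  0.047  0.046  0.   
[... 389 characters left out ...]
4  0.075  0.082  0.082  0.084  0.084  0.082  0.082]
 [ 0.086  0.086  0.087  0.086  0.086  0.087  0.086  0.074  0.074  0.086  0.086  0.087  0.087  0.086  0.087]
 [ 0.091  0.091  0.091  0.092  0.091  0.091  0.085  0.074  0.074  0.091  0.091  0.091  0.092  0.091  0.091]
 [ 0.103  0.102  0.103  0.102  0.095  0.096  0.085  0.073  0.074  0.094  0.094  0.103  0.102  0.102  0.102]
 [ 0.106  0.107  0.106  0.106  0.105  0.1    0.084  0.074  0.075  0.092  0.106  0.106  0.106  0.107  0.105]
 [ 0.109  0.109  0.11   0.11   0.11   0.1    0.085  0.075  0.074  0.085  0.106  0.109  0.11   0.109  0.109]
 [ 0.111  0.112  0.113  0.112  0.11   0.1    0.084 -0.    -0.     0.086  0.106  0.113  0.112  0.111  0.113]]
```

View pics/cmp5.png

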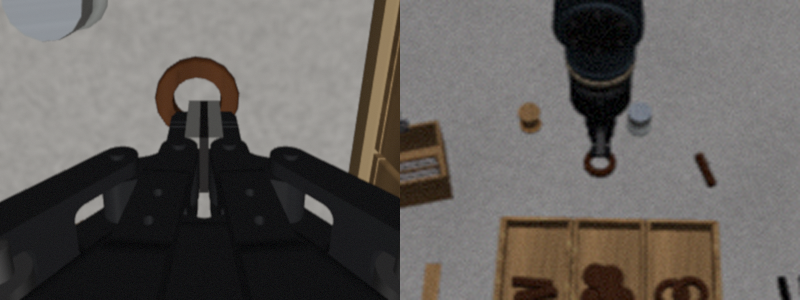

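The fingers shut over the ring without touching it. Depth puts the visible fingertips near z≈0.042 while the reported TCP is at z=0.0065, and the parallax in the scene camera agrees. So the fingertips sit about 35 mm behind the reported TCP, contrary to the text. I'll open and check this by descending carefully with the force watched.

Request:
send_rows --plan '[0,0,0,0,-2,0,0,0,0,0,0,-2,0,0,0,0,0,0,0,0,0,0,0,0,0,0,0,0,0,0,0,0,0,0,0,0,0,0,0,0,0,0]'

```text
t: 6.62
tool_pos: [0.5047, -0.0196, 0.0065]
ee_rot: [179.7, 0.1, 90.0]
force: [-0.0, -0.5, 1.3]
opening: 0.846
```

```bash
cat >> h.py <<'E'
def tips(p,ztool):
    # finger points: image lower-mid, z between table objects and body
    T=p['T']; m=np.zeros((480,640),bool); m[200:420,120:560]=1
    v,u=np.nonzero(m&(p['depth']>0.02)&(p['depth']<0.16)); d=p['depth'][v,u]
    return v.min(), cloud(p,m&(p['depth']<0.16))[:,2].min()
E
python3 - <<'E'
from h import *
st()
p=arm.camera('wrist'); save(p,'wrist6')
c=cloud(p,np.ones((480,640),bool)); print('low tool pts', )
v,u=np.nonzero(p['depth']>0); 
m=(p['depth']<0.15)&(p['depth']>0)
print(np.sort(p['depth'][m])[:5], p['depth'][240,60],p['T'][2])
for (uu,vv) in [(200,300),(210,300),(218,300),(440,300),(432,300),(215,320)]: print(uu,vv,p['depth'][vv,uu],world(p,uu,vv))
E
```

```text
t 6.62 [ 0.5047 -0.0196  0.0065] [1.7966e+02 7.0000e-02 9.0030e+01] F [-0.  -0.5  1.3] op 0.846 q [ -2.2  19.9 -23.   46.8  -0.1  87.8]
low tool pts
[0.05000611 0.05000713 0.05001223 0.05001535 0.05001557] 0.18424533 [ 0.00586525 -0.26939003  0.9630133   0.1791809 ]
200 300 0.19539781 [ 4.33215260e-01 -3.72577950e-02 -9.59821868e-05]
210 300 0.13816768 [ 0.45770911 -0.0120778   0.05243628]
218 300 0.1304346 [ 0.46330757 -0.00867401  0.05954799]
440 300 0.13848613 [ 0.55113525 -0.01216044  0.05269275]
432 300 0.12809199 [ 0.5445127  -0.00759405  0.06216872]
215 320 0.11364788 [ 0.46740702 -0.00771785  0.07673673]
```

View pics/wrist6.png

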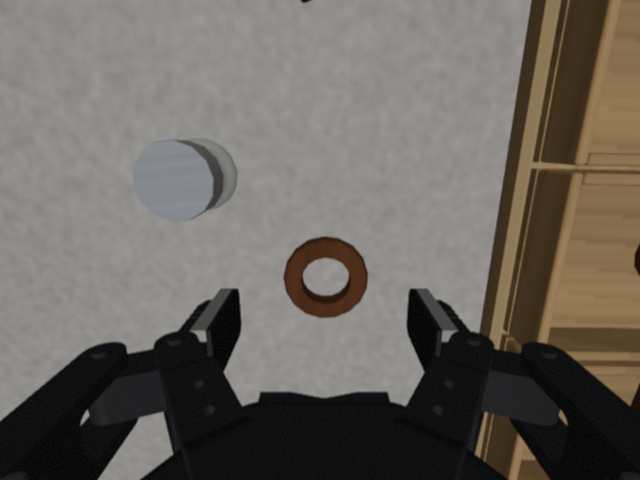

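Ring at (326,277), well centred between the tips at (240,290) and (410,290). Descending in checked steps.

Request:
send_rows --plan '[0.003,0,0,0,0,10,0,0.002,0,0,0,0,10,0,0,0,0,0,0,0,0]'

```text
t: 6.92
tool_pos: [0.5054, -0.0197, -0.015]
ee_rot: [179.9, 0.1, 90.0]
force: [-0.0, 0.1, 0.3]
opening: 0.998
```

```bash
cat >> h.py <<'E'
def fing(p):
    # first tool rows & z on the left/right finger front faces
    for lo,hi in [(150,320),(330,500)]:
        sub=p['depth'][200:400,lo:hi]
        v,u=np.nonzero((sub>0.03))
        P=cloud(p,np.pad(np.ones((200,hi-lo),bool),((200,80),(lo,640-hi))))
        hsv=cv2.cvtColor(p['color'],cv2.COLOR_BGR2HSV)
    return
E
python3 - <<'E'
from h import *
st()
p=arm.camera('wrist')
for vv in range(270,312,6): print(vv,[round(float(world(p,u,vv)[2]),3) for u in (215,222,228,234,240,300,412,418,424,430)])
E
```

```text
t 6.92 [ 0.5054 -0.0197 -0.015 ] [1.7988e+02 8.0000e-02 9.0030e+01] F [-0.   0.1  0.3] op 0.998 q [ -2.2  21.6 -24.2  44.1  -0.1  87.8]
270 [0.001, -0.001, 0.001, 0.0, -0.0, 0.012, 0.001, 0.0, -0.0, -0.0]
276 [-0.0, -0.0, -0.0, -0.001, 0.001, 0.013, 0.001, -0.001, 0.0, 0.001]
282 [0.0, -0.001, 0.0, 0.001, -0.001, 0.012, 0.0, -0.0, 0.001, 0.001]
288 [-0.0, -0.0, -0.001, -0.0, -0.0, -0.001, 0.001, 0.0, -0.0, -0.001]
294 [0.033, -0.0, -0.0, 0.0, 0.0, 0.001, 0.0, -0.001, 0.0, 0.033]
300 [0.035, -0.0, -0.001, 0.001, -0.0, 0.004, 0.001, 0.001, 0.0, 0.034]
306 [0.036, -0.0, -0.0, 0.0, -0.001, 0.008, 0.0, 0.0, 0.0, 0.033]
```

Request:
send_rows --plan '[0,0,0,0,0,9,0,0,0,0,0,0,9,0,0,0,0,0,0,0,0]'

```text
t: 7.22
tool_pos: [0.5055, -0.0197, -0.0345]
ee_rot: [179.9, 0.1, 90.0]
force: [-0.4, -0.4, 0.3]
opening: 0.999
```

Request:
send_rows --plan '[0,0,0,0,0,0,160,0,0,0,0,0,0,160,0,0,0,0,0,0,160,0,0,0,0,0,0,160,0,0,0,0,0,0,160,0,0,0,0,0,0,160]'

```text
t: 7.72
tool_pos: [0.5102, -0.0199, -0.0295]
ee_rot: [179.4, 0.1, 90.0]
force: [-0.4, -0.4, 0.1]
opening: 0.471
```

Run:
```python
from h import *
st()
p=arm.camera('wrist'); save(p,'wrist7')
```

```text
t 7.72 [ 0.5102 -0.0199 -0.0295] [1.7936e+02 1.0000e-01 9.0030e+01] F [-0.4 -0.4  0.1] op 0.471 q [ -2.2  22.7 -25.2  41.5  -0.1  87.8]
```

View pics/wrist7.png

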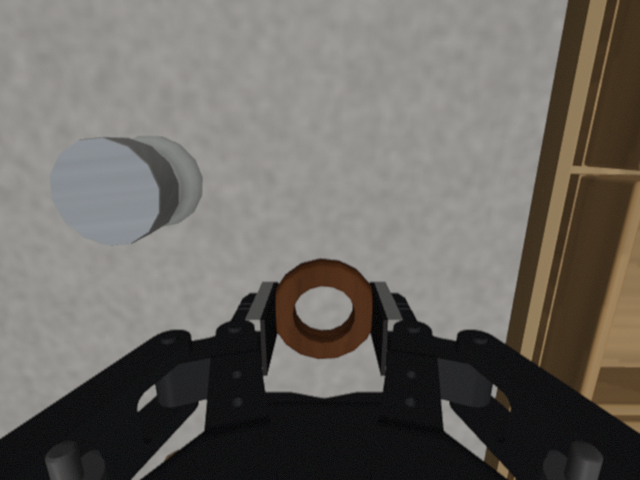

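Request:
send_rows --plan '[0,0,0,0,0,0,170,0,0,0,0,0,0,170]'

```text
t: 7.93
tool_pos: [0.5102, -0.0199, -0.0296]
ee_rot: [179.4, 0.1, 90.0]
force: [0.4, -0.0, 0.8]
opening: 0.469
```

Run:
```python
from h import *
st()
p=arm.camera('wrist'); save(p,'wrist8')
for vv in range(280,330,6): print(vv,[round(float(world(p,u,vv)[2]),3) for u in (250,256,262,268,274,280,370,376,382,388,394)])
for r in arm.regions_of(p,'ring')[:1]:
        c=cloud(p,r['region']); print(r['confidence'],c.min(0),c.max(0),np.median(c,axis=0))
```

```text
t 7.93 [ 0.5102 -0.0199 -0.0296] [1.7936e+02 1.0000e-01 9.0030e+01] F [ 0.4 -0.   0.8] op 0.469 q [ -2.2  22.7 -25.2  41.5  -0.1  87.8]
280 [0.0, 0.001, 0.0, 0.001, 0.0, -0.0, 0.001, 0.0, 0.001, 0.001, 0.0]
286 [0.0, 0.001, 0.011, 0.011, 0.011, 0.011, 0.01, 0.011, 0.011, -0.0, 0.0]
292 [-0.001, -0.001, 0.017, 0.017, 0.015, 0.013, 0.013, 0.018, 0.018, 0.019, -0.001]
298 [0.013, 0.023, 0.023, 0.023, 0.016, 0.013, 0.014, 0.023, 0.024, 0.023, 0.014]
304 [0.02, 0.028, 0.028, 0.029, 0.016, 0.013, 0.013, 0.024, 0.028, 0.028, 0.028]
310 [0.032, 0.032, 0.033, 0.031, 0.018, 0.014, 0.014, 0.024, 0.034, 0.034, 0.033]
316 [0.037, 0.036, 0.037, 0.031, 0.019, 0.014, 0.015, 0.025, 0.037, 0.038, 0.037]
322 [0.043, 0.04, 0.039, 0.031, 0.018, 0.015, 0.014, 0.026, 0.037, 0.041, 0.04]
328 [0.047, 0.04, 0.04, 0.033, 0.02, 0.014, 0.013, 0.027, 0.04, 0.04, 0.047]
0.97 [ 0.4888273  -0.04450449 -0.00133417] [0.52917189 0.00274378 0.01632367] [ 0.50886818 -0.01843132  0.01362476]
```

Request:
send_rows --plan '[0,0,0,0,0,0,170,0,0,0,0,0,-10,170,0,0,0,0,0,-20,170,0,0,0,0,0,-30,170,0,0,0,0,0,-20,170,0,0,0,0,0,0,170]' --grip_force 40

```text
t: 8.53
tool_pos: [0.5065, -0.0197, 0.0533]
ee_rot: [179.8, 0.1, 90.0]
force: [0.5, -0.8, -0.6]
opening: 0.465
```

Run:
```python
from h import *
st()
p=arm.camera('wrist'); save(p,'wrist9')
for r in arm.regions_of(p,'ring')[:1]:
        c=cloud(p,r['region']); print(r['confidence'],c.min(0),c.max(0),np.median(c,axis=0))
for t in ['ring_box','bar_box']:
    print(t,[(np.round(q['point'],4).tolist(),round(q['confidence'],2)) for q in arm.spot_point(p,t)[:3]])
rows([0.650,0.084,0.09],90,170)
```

```text
t 8.53 [ 0.5065 -0.0197  0.0533] [1.7977e+02 9.0000e-02 9.0030e+01] F [ 0.5 -0.8 -0.6] op 0.465 q [ -2.2  17.2 -18.8  53.8  -0.1  87.8]
0.66 [ 0.48529233 -0.10899754 -0.00110388] [0.52553031 0.00285829 0.0986414 ] [ 0.50546457 -0.01803026  0.09635491]
ring_box [([0.6751, 0.0828, 0.005], 0.76), ([0.5197, 0.1215, -0.0027], 0.55)]
bar_box [([0.6707, -0.1004, 0.0043], 0.72)]
pose [ 0.504  -0.0196  0.0488] [-1.799e+02  1.000e-01  9.000e+01] rows 5
-0.0, 0.0, 0.0, 20.7, 29.2, -8.3, 170, -0.0, 0.0, 0.0, 20.7, 29.2, -8.3, 170, -0.0, 0.0, 0.0, 20.7, 29.2, -8.3, 170, -0.0, 0.0, 0.0, 20.7, 29.2, -8.3, 170, -0.0, 0.0, 0.0, 20.7, 29.2, -8.3, 170
```

View pics/wrist9.png

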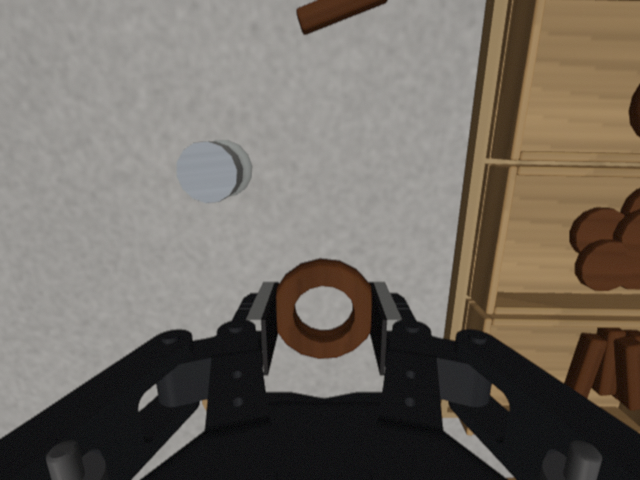

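Ring is held level between the pads at (323,305). Carrying it over the empty near part of the ring box.

Request:
send_rows --plan '[0,0,0,21,29,-8,170,0,0,0,21,29,-8,170,0,0,0,21,29,-8,170,0,0,0,21,28,-8,170,0,0,0,20,28,0,170,0,0,0,0,0,0,170,0,0,0,0,0,0,170]'

```text
t: 9.32
tool_pos: [0.6444, 0.0883, 0.0689]
ee_rot: [-178.8, 0.2, 89.9]
force: [-0.8, -0.0, -0.5]
opening: 0.463
```

Run:
```python
from h import *
st()
p=arm.camera('wrist'); save(p,'wrist10')
rows([0.648,0.084,0.002],90,170,n=4)
```

```text
t 9.32 [0.6444 0.0883 0.0689] [-1.7879e+02  1.6000e-01  8.9870e+01] F [-0.8 -0.  -0.5] op 0.463 q [ 7.8 30.5  5.7 66.4  0.  97.9]
pose [0.6441 0.0882 0.0685] [-1.788e+02  1.000e-01  8.990e+01] rows 4
-0.005, 0.001, -0.001, -1.0, 1.3, 16.6, 170, -0.005, 0.001, -0.001, -1.0, 1.2, 16.6, 170, -0.005, 0.001, -0.001, -1.0, 1.2, 16.6, 170, -0.005, 0.001, -0.001, -1.1, 1.1, 16.6, 170
```

View pics/wrist10.png

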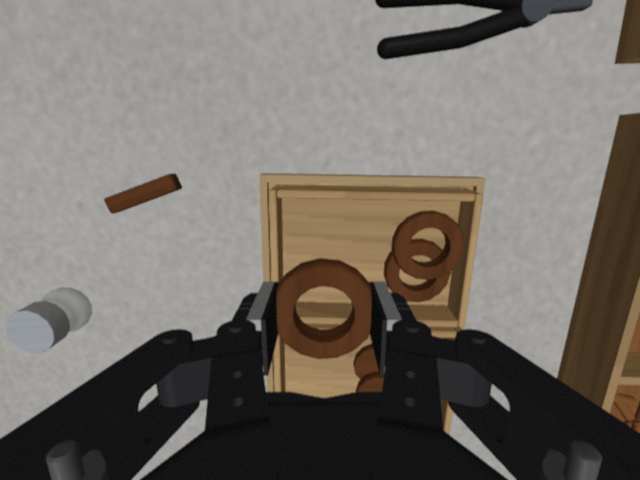

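Request:
send_rows --plan '[-0.005,0,-0.001,-1,1.5,16,170,-0.005,0,-0.001,-1,1.5,16,170,-0.005,0,-0.001,-1,1,16,170,-0.005,0,0,-1,1,10,170,0,0,0,0,0,0,170,0,0,0,0,0,0,170]'

```text
t: 9.87
tool_pos: [0.6411, 0.0803, 0.0039]
ee_rot: [-179.4, 0.2, 89.9]
force: [0.2, -0.6, -0.4]
opening: 0.464
```

Run:
```python
from h import *
st()
p=arm.camera('wrist'); save(p,'wrist11')
st()
for r in arm.regions_of(p,'ring_box')[:1]:
        c=cloud(p,r['region']); print(r['confidence'],c.min(0),c.max(0),np.median(c,axis=0))
print(proj(p,[0.676,0.0845,0.036]))
rows([0.648,0.084,0.002],90,170,n=1)
```

```text
t 9.87 [0.6411 0.0803 0.0039] [-179.41    0.24   89.9 ] F [ 0.2 -0.6 -0.4] op 0.464 q [ 7.2 32.5 -1.1 57.  -0.2 97.3]
t 9.92 [0.641  0.0803 0.0039] [-179.4     0.24   89.9 ] F [-0.3 -1.5 -0.9] op 0.463 q [ 7.2 32.5 -1.1 57.1 -0.2 97.3]
0.69 [ 0.60864282  0.03606296 -0.0012199 ] [0.76412498 0.13078384 0.08862735] [0.68552477 0.09989518 0.0226235 ]
(np.float64(402.290821083935), np.float64(293.6222111096262))
pose [0.6418 0.0806 0.0046] [-179.5    0.2   89.9] rows 1
-0.009, 0.004, -0.002, 3.4, 6.2, 2.5, 170
```

View pics/wrist11.png

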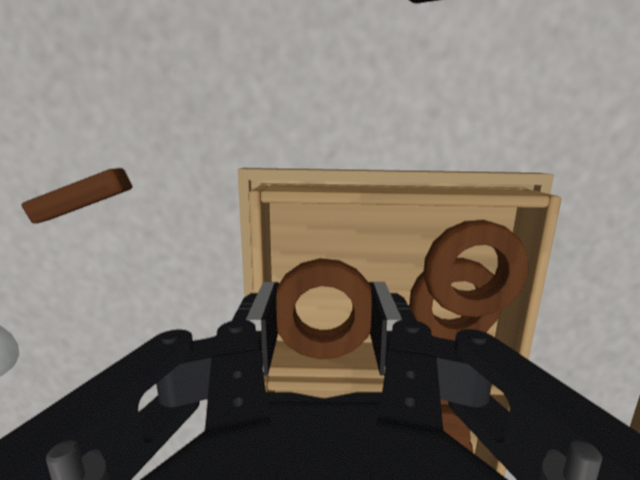

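Request:
send_rows --plan '[-0.009,0,0,3,6,2,170,0,0,0,1,2,1,170,0,0,0,0,0,0,60,0,0,0,0,0,0,60,0,0,0,0,0,0,60,0,0,0,0,0,-20,60,0,0,0,0,0,-30,60,0,0,0,0,0,-30,60]'

```text
t: 10.63
tool_pos: [0.6478, 0.0851, 0.0799]
ee_rot: [-179.6, 0.3, 89.9]
force: [1.3, -0.1, -0.5]
opening: 0.765
```

Run:
```python
from h import *
st()
p=arm.camera('wrist'); save(p,'wrist12'); st()
for t in ['ring','bar']:
    print(t,[(np.round(q['point'],4).tolist(),round(q['confidence'],2)) for q in arm.spot_point(p,t)[:3]])
    for r in arm.regions_of(p,t)[:2]:
        c=cloud(p,r['region']);q=cv2.minAreaRect(c[:,:2].astype(np.float32)*1000);print(round(r['confidence'],2),np.round(q[0],1),np.round(q[1],1),q[2],np.median(c,axis=0))
```

```text
t 10.63 [0.6478 0.0851 0.0799] [-179.63    0.28   89.92] F [ 1.3 -0.1 -0.5] op 0.765 q [ 7.6 29.7  6.  66.7 -0.2 97.7]
t 10.68 [0.6508 0.0855 0.0866] [179.89   0.21  89.92] F [1.  1.  4.5] op 0.765 q [ 7.6 29.4  6.5 67.  -0.2 97.7]
ring [([0.6513, 0.0831, 0.0132], 0.86)]
0.91 [651.8  84.6] [45.  45.4] 7.978670120239258 [0.65124004 0.08599125 0.02260298]
bar [([0.5184, 0.1241, -0.0012], 0.64)]
0.72 [516.9 124.5] [51.9 12. ] 19.405593872070312 [0.51937446 0.12519491 0.01178764]
```

View pics/wrist12.png

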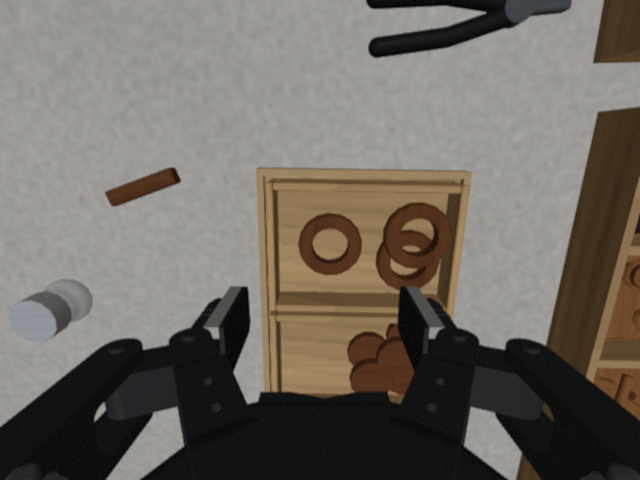

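The ring lies flat in the near part of its box at (330,244), next to the others. Now the bar, which is at yaw 19.5°.

```bash
python3 -c "
from h import *
rows([0.518,0.1245,0.03],19.5,0,n=11)"
```

```text
pose [0.6486 0.0852 0.0796] [-179.8    0.3   89.9] rows 11
-0.0, 0.001, 0.112, 3.6, -11.9, 4.5, 0, -0.0, 0.001, 0.112, 2.2, -12.2, 4.5, 0, -0.0, 0.001, 0.112, 0.9, -12.4, 4.5, 0, -0.0, 0.001, 0.112, -0.5, -12.4, 4.5, 0, -0.0, 0.001, 0.112, -1.9, -12.2, 4.5, 0, -0.0, 0.001, 0.112, -3.3, -12.0, 4.5, 0, -0.0, 0.001, 0.112, -4.6, -11.5, 4.5, 0, -0.0, 0.001, 0.112, -5.8, -10.9, 4.5, 0
-0.0, 0.001, 0.112, -7.0, -10.2, 4.5, 0, -0.0, 0.001, 0.112, -8.1, -9.4, 4.5, 0, -0.0, 0.001, 0.112, -9.1, -8.4, 4.5, 0
```

Request:
send_rows --plan '[0,0,0.112,4,-12,0,0,0,0,0.112,2,-12,0,0,0,0,0.112,1,-12,4,0,0,0,0.112,-0.5,-12,5,0,0,0,0.112,-2,-12,5,0,0,0,0.112,-3,-12,5,0,0,0,0.112,-5,-12,6,0,0,0,0.112,-6,-11,6,0]'

```text
t: 11.55
tool_pos: [0.5462, 0.1142, 0.0382]
ee_rot: [-179.8, 1.0, 36.3]
force: [0.4, 0.8, -0.4]
opening: 0.999
```

Request:
send_rows --plan '[0,0,0.112,-7,-10,6,0,0,0,0.112,-8,-9,6,0,0,0,0.112,-9,-8,6,0,0,0,0,0,0,0,0,0,0,0,0,0,0,0]'

```text
t: 11.97
tool_pos: [0.5016, 0.1252, 0.0133]
ee_rot: [179.9, 1.8, 16.0]
force: [0.8, 0.1, 0.3]
opening: 0.999
```

Run:
```python
from h import *
st()
p=arm.camera('wrist'); save(p,'wrist13'); st()
for t in ['bar']:
    print(t,[(np.round(q['point'],4).tolist(),round(q['confidence'],2)) for q in arm.spot_point(p,t)[:3]])
    for r in arm.regions_of(p,t)[:2]:
        c=cloud(p,r['region']);q=cv2.minAreaRect(c[:,:2].astype(np.float32)*1000);print(round(r['confidence'],2),np.round(q[0],1),np.round(q[1],1),q[2],np.median(c,axis=0))
rows([0.518,0.1245,-0.031],19.5,0,n=5)
```

```text
t 11.97 [0.5016 0.1252 0.0133] [179.91   1.82  16.03] F [0.8 0.1 0.3] op 0.999 q [ 1.410e+01  2.190e+01 -1.840e+01  5.150e+01 -1.000e-01  1.781e+02]
t 12.02 [0.5015 0.1251 0.0132] [179.92   1.85  16.02] F [-0.6 -0.1 -0.8] op 1.002 q [ 1.410e+01  2.190e+01 -1.840e+01  5.150e+01 -1.000e-01  1.781e+02]
bar [([0.5181, 0.1202, -0.0005], 0.82)]
0.71 [517. 124.] [52.  12.9] 18.86985206604004 [0.51895659 0.12513661 0.01178645]
pose [0.503  0.1252 0.014 ] [179.9   1.7  16. ] rows 5
0.0, 0.006, -0.012, 3.1, 0.9, 8.9, 0, 0.0, 0.006, -0.012, 3.1, 1.0, 8.9, 0, 0.0, 0.006, -0.012, 3.0, 1.0, 8.9, 0, 0.0, 0.006, -0.012, 2.9, 1.1, 9.0, 0, 0.0, 0.006, -0.012, 2.9, 1.1, 9.0, 0
```

View pics/wrist13.png

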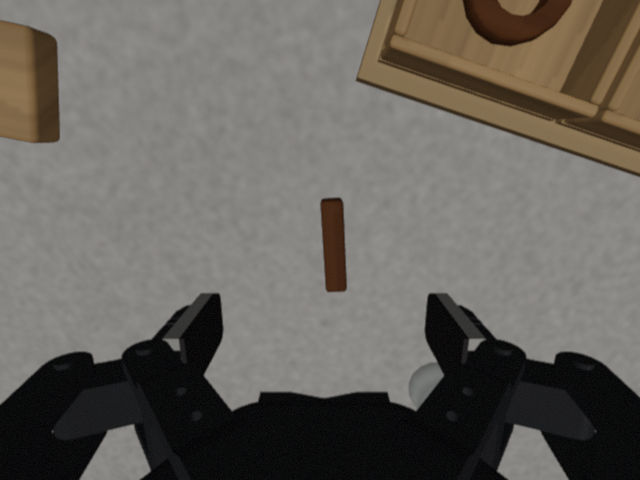

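The bar is at (334,245), between the fingers and nearly square to them. I'll shift 16 mm forward and go down.

Request:
send_rows --plan '[0,0.006,-0.012,3,1,7,0,0,0.006,-0.012,3,1,8,0,0,0.006,-0.012,3,1,8,0,0,0.006,-0.012,3,1,8,0,0,0.006,-0.012,3,1,6,0,0,0,0,0,0,0,0,0,0,0,0,0,0,0]'

```text
t: 12.7
tool_pos: [0.5256, 0.1239, -0.0254]
ee_rot: [179.9, -0.5, 20.2]
force: [0.2, 0.6, -1.0]
opening: 1.001
```

Run:
```python
from h import *
st()
p=arm.camera('wrist'); save(p,'wrist14'); st()
for r in arm.regions_of(p,'bar')[:1]:
        c=cloud(p,r['region']);q=cv2.minAreaRect(c[:,:2].astype(np.float32)*1000);print(round(r['confidence'],2),np.round(q[0],1),np.round(q[1],1),q[2],np.median(c,axis=0))
rows([0.518,0.1245,-0.031],19.5,0,n=1)
```

```text
t 12.7 [ 0.5256  0.1239 -0.0254] [179.9   -0.5   20.24] F [ 0.2  0.6 -1. ] op 1.001 q [ 13.3  24.8 -20.6  44.1  -0.  173. ]
t 12.75 [ 0.5256  0.1239 -0.0253] [179.89  -0.5   20.24] F [ 0.  -0.3 -0.7] op 1.003 q [ 13.3  24.7 -20.6  44.1  -0.  173.1]
0.74 [517.  124.9] [51.8 12.9] 19.325942993164062 [0.52033656 0.12558964 0.01176362]
pose [ 0.5255  0.124  -0.025 ] [179.9  -0.5  20.2] rows 1
0.002, -0.009, 0.013, -6.9, -3.1, 5.9, 0
```

Request:
send_rows --plan '[0,-0.004,0.01,-6,-3,4,0,0,0,0,0,0,0,0,0,0,0,0,0,0,0]'

```text
t: 13.05
tool_pos: [0.5188, 0.125, -0.0285]
ee_rot: [179.9, -0.3, 19.6]
force: [0.2, 0.8, 0.6]
opening: 1.001
```

Run:
```python
from h import *
st()
rows([0.518,0.1245,-0.031],19.5,0,n=1)
```

```text
t 13.05 [ 0.5188  0.125  -0.0285] [179.9   -0.33  19.59] F [0.2 0.8 0.6] op 1.001 q [ 1.36e+01  2.46e+01 -2.15e+01  4.35e+01 -1.00e-01  1.74e+02]
pose [ 0.5188  0.125  -0.0285] [179.9  -0.3  19.6] rows 1
0.002, -0.006, 0.001, -0.9, 0.2, 2.4, 0
```

Request:
send_rows --plan '[0,0,0,0,0,2.5,0,0,0,0,0,0,0,230,0,0,0,0,0,0,230,0,0,0,0,0,0,230,0,0,0,0,0,0,230,0,0,0,0,0,0,230,0,0,0,0,0,0,230,0,0,0,0,0,0,230]'

```text
t: 13.72
tool_pos: [0.5199, 0.1262, -0.0294]
ee_rot: [180.0, -0.5, 19.6]
force: [0.0, -0.6, -1.0]
opening: 0.128
```

Request:
send_rows --plan '[0,0,0,0,0,0,230,0,0,0,0,0,0,230]'

```text
t: 13.88
tool_pos: [0.52, 0.1262, -0.0294]
ee_rot: [180.0, -0.5, 19.6]
force: [0.1, -0.4, -0.5]
opening: 0.124
```

Run:
```python
from h import *
st()
p=arm.camera('wrist'); save(p,'wrist15'); st()
```

```text
t 13.88 [ 0.52    0.1262 -0.0294] [179.95  -0.54  19.64] F [ 0.1 -0.4 -0.5] op 0.124 q [ 13.6  24.6 -21.6  43.2   0.  174. ]
t 13.93 [ 0.52    0.1262 -0.0294] [179.95  -0.54  19.64] F [0.1 0.7 0.6] op 0.124 q [ 13.6  24.6 -21.6  43.2   0.  174. ]
```

View pics/wrist15.png

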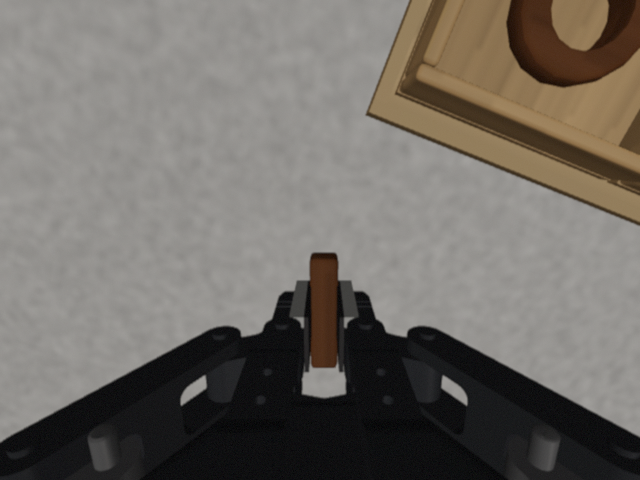

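The bar is gripped lengthwise at (323,310), between the pads. Lifting and carrying it to the bar box.

Request:
send_rows --plan '[0,0,0,0,0,-20,230,0,0,0,0,0,-30,230,0,0,0,0,0,-35,230,0,0,0,0,0,-10,230,0,0,0,0,0,0,230]'

```text
t: 14.35
tool_pos: [0.5166, 0.1251, 0.0668]
ee_rot: [180.0, -0.1, 19.6]
force: [0.7, -0.5, -1.0]
opening: 0.129
```

Run:
```python
from h import *
st()
rows([0.643,-0.101,0.055],0,230,n=7)
```

```text
t 14.35 [0.5166 0.1251 0.0668] [ 1.7997e+02 -1.4000e-01  1.9630e+01] F [ 0.7 -0.5 -1. ] op 0.129 q [ 13.6  18.8 -14.2  56.9  -0.  174. ]
pose [0.5166 0.1251 0.0668] [ 1.80e+02 -1.00e-01  1.96e+01] rows 7
0.0, -0.0, 0.049, 6.2, 36.5, 1.7, 230, 0.0, -0.0, 0.049, 7.9, 36.1, 1.7, 230, 0.0, -0.0, 0.049, 9.7, 35.7, 1.7, 230, 0.0, -0.0, 0.049, 11.4, 35.2, 1.7, 230, 0.0, -0.0, 0.049, 13.1, 34.6, 1.7, 230, 0.0, -0.0, 0.049, 14.8, 33.9, 1.7, 230, 0.0, -0.0, 0.049, 16.5, 33.1, 1.7, 230
```

Request:
send_rows --plan '[0,0,0.049,6,36,0,230,0,0,0.049,8,36,0,230,0,0,0.049,10,36,0,230,0,0,0.049,11,35,0,230,0,0,0.049,13,34,2,230,0,0,0.049,15,34,3,230,0,0,0.045,14,31,3,230,0,0,0,0,0,0,230]'

```text
t: 15.02
tool_pos: [0.643, -0.1059, 0.0517]
ee_rot: [-179.9, -0.0, -0.3]
force: [-0.2, 1.0, 0.7]
opening: 0.128
```

Request:
send_rows --plan '[0,0,0,0,0,0,230]'

```text
t: 15.1
tool_pos: [0.6426, -0.1074, 0.0497]
ee_rot: [-179.9, 0.1, -0.5]
force: [-0.6, 0.3, 0.0]
opening: 0.124
```

Run:
```python
from h import *
st()
p=arm.camera('wrist'); save(p,'wrist16'); st()
print([(np.round(q['point'],4).tolist(),round(q['confidence'],2)) for q in arm.spot_point(p,'bar_box')[:3]])
rows([0.645,-0.101,0.02],0,230,n=3)
```

```text
t 15.1 [ 0.6426 -0.1074  0.0497] [-1.799e+02  1.100e-01 -4.500e-01] F [-0.6  0.3  0. ] op 0.124 q [-9.500e+00  3.050e+01  2.700e+00  6.230e+01  1.000e-01  1.709e+02]
t 15.15 [ 0.6424 -0.1073  0.0495] [-1.7993e+02  1.3000e-01 -4.3000e-01] F [ 0.8 -0.1  0.5] op 0.122 q [-9.500e+00  3.050e+01  2.600e+00  6.230e+01  1.000e-01  1.709e+02]
[([0.669, -0.1011, 0.0042], 0.79)]
pose [ 0.6421 -0.1061  0.0501] [-1.799e+02  1.000e-01 -3.000e-01] rows 3
-0.001, 0.001, -0.002, 1.0, -1.7, 10.0, 230, -0.001, 0.001, -0.002, 1.0, -1.7, 10.0, 230, -0.001, 0.001, -0.002, 1.0, -1.7, 10.0, 230
```

View pics/wrist16.png

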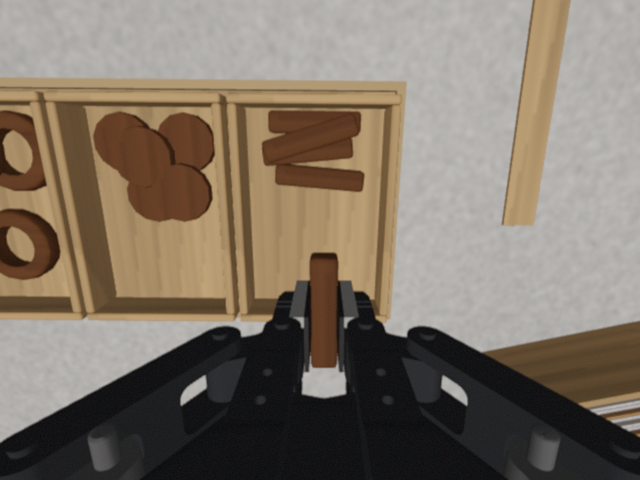

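Run:
```python
from h import *
p=arm.camera('wrist'); st()
for vv in (150,170,180,190,200,290,300,310,318): print(vv,[tuple(np.round(world(p,u,vv),3)) for u in (270,345)])
print([tuple(np.round(world(p,u,240),3)) for u in (225,232,240,248,375,382,388,393,398,404)])
```

```text
t 15.25 [ 0.6421 -0.1053  0.0507] [-1.799e+02  9.000e-02 -2.800e-01] F [ 0.6 -0.4  0.1] op 0.129 q [-9.400e+00  3.040e+01  2.600e+00  6.230e+01  1.000e-01  1.709e+02]
150 [(np.float64(0.707), np.float64(-0.078), np.float64(0.035)), (np.float64(0.706), np.float64(-0.118), np.float64(0.022))]
170 [(np.float64(0.695), np.float64(-0.074), np.float64(0.012)), (np.float64(0.695), np.float64(-0.119), np.float64(0.022))]
180 [(np.float64(0.689), np.float64(-0.073), np.float64(0.011)), (np.float64(0.689), np.float64(-0.119), np.float64(0.023))]
190 [(np.float64(0.682), np.float64(-0.073), np.float64(0.011)), (np.float64(0.682), np.float64(-0.119), np.float64(0.011))]
200 [(np.float64(0.676), np.float64(-0.073), np.float64(0.012)), (np.float64(0.676), np.float64(-0.119), np.float64(0.011))]
290 [(np.float64(0.615), np.float64(-0.07), np.float64(0.011)), (np.float64(0.652), np.float64(-0.115), np.float64(0.094))]
300 [(np.float64(0.611), np.float64(-0.07), np.float64(0.017)), (np.float64(0.653), np.float64(-0.114), np.float64(0.105))]
310 [(np.float64(0.611), np.float64(-0.073), np.float64(0.032)), (np.float64(0.653), np.float64(-0.114), np.float64(0.113))]
318 [(np.float64(0.608), np.float64(-0.073), np.float64(0.035)), (np.float64(0.652), np.float64(-0.113), np.float64(0.118))]
[(np.float64(0.657), np.float64(-0.05), np.float64(0.036)), (np.float64(0.657), np.float64(-0.053), np.float64(0.034)), (np.float64(0.657), np.float64(-0.058), np.float64(0.037)), (np.float64(0.655), np.float64(-0.061), np.float64(0.028)), (np.float64(0.65), np.float64(-0.139), np.float64(0.011)), (np.float64(0.654), np.float64(-0.141), np.float64(0.024)), (np.float64(0.656), np.float64(-0.143), np.float64(0.035)), (np.float64(0.657), np.float64(-0.145), np.float64(0.037)), (np.float64(0.646), np.float64(-0.157), np.float64(-0.001)), (np.float64(0.646), np.float64(-0.161), np.float64(-0.001))]
```

Request:
send_rows --plan '[0,0,0.006,2,-2,12,230,0,0,0.006,2,-2,16,230,0,0,0.006,1,0,16,230,0,0,0,0,0,10,230,0,0,0,0,0,0,230,0,0,0,0,0,0,230]'

```text
t: 15.75
tool_pos: [0.6458, -0.0936, -0.0066]
ee_rot: [-179.9, 0.1, -0.9]
force: [-0.3, -0.6, -0.0]
opening: 0.126
```

Run:
```python
from h import *
st()
p=arm.camera('wrist'); save(p,'wrist17'); st()
rows([0.648,-0.101,-0.016],-1.5,230,n=1)
```

```text
t 15.75 [ 0.6458 -0.0936 -0.0066] [-1.7986e+02  5.0000e-02 -8.6000e-01] F [-0.3 -0.6 -0. ] op 0.126 q [-8.300e+00  3.320e+01 -1.500e+00  5.540e+01  1.000e-01  1.725e+02]
t 15.8 [ 0.6457 -0.0936 -0.0065] [-1.7985e+02  7.0000e-02 -8.6000e-01] F [-0.2 -0.7 -0.7] op 0.126 q [-8.300e+00  3.320e+01 -1.500e+00  5.540e+01  1.000e-01  1.725e+02]
pose [ 0.6457 -0.0936 -0.0065] [-1.799e+02  1.000e-01 -9.000e-01] rows 1
-0.003, 0.001, 0.011, 2.4, 7.4, 9.5, 230
```

View pics/wrist17.png

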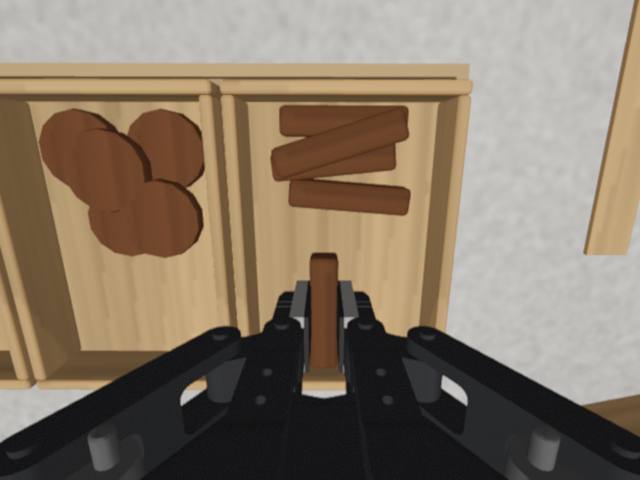

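Request:
send_rows --plan '[0,0,0.01,3,7,5,230,0,0,0,0,0,4,230,0,0,0,0,0,0,230]'

```text
t: 16.05
tool_pos: [0.6501, -0.1008, -0.0143]
ee_rot: [-179.9, -0.1, -1.4]
force: [0.5, -1.1, -0.7]
opening: 0.13
```

Run:
```python
from h import *
st()
rows([0.648,-0.101,-0.016],-1.5,230,n=1)
```

```text
t 16.05 [ 0.6501 -0.1008 -0.0143] [-1.7988e+02 -1.0000e-01 -1.4200e+00] F [ 0.5 -1.1 -0.7] op 0.13 q [-8.900e+00  3.390e+01 -1.400e+00  5.460e+01  1.000e-01  1.725e+02]
pose [ 0.6501 -0.1008 -0.0143] [-1.799e+02 -1.000e-01 -1.400e+00] rows 1
-0.002, -0.002, 0.001, -2.1, 0.2, 1.7, 230
```

Request:
send_rows --plan '[0,0,0,-1,0,2,230,0,0,0,0,0,0,175,0,0,0,0,0,0,175,0,0,0,0,0,0,175,0,0,0,0,0,-20,175,0,0,0,0,0,-35,175,0,0,0,0,0,-35,175,0,0,0,0,0,-35,175]'

```text
t: 16.72
tool_pos: [0.6435, -0.1011, 0.1048]
ee_rot: [-179.8, 0.7, -1.5]
force: [1.5, -0.3, -0.4]
opening: 0.312
```

Run:
```python
from h import *
st()
p=arm.camera('wrist'); save(p,'wrist18')
q=arm.camera('scene');
for t in ['clip','clip_handles','clip_mouth','card_file','clip_small']: print(t,[(np.round(k['point'],4).tolist(),round(k['confidence'],2)) for k in arm.spot_point(q,t)[:2]])
```

```text
t 16.72 [ 0.6435 -0.1011  0.1048] [-179.77    0.71   -1.5 ] F [ 1.5 -0.3 -0.4] op 0.312 q [-9.000e+00  2.900e+01  8.500e+00  7.030e+01  1.000e-01  1.725e+02]
clip [([0.5082, -0.4002, 0.0749], 0.76)]
clip_handles [([0.5113, -0.4014, 0.1114], 0.66)]
clip_mouth [([0.5118, -0.4006, 0.0517], 0.93)]
card_file [([0.5418, -0.3326, 0.0006], 0.96)]
clip_small [([0.4891, -0.29, 0.0703], 0.55)]
```

View pics/wrist18.png

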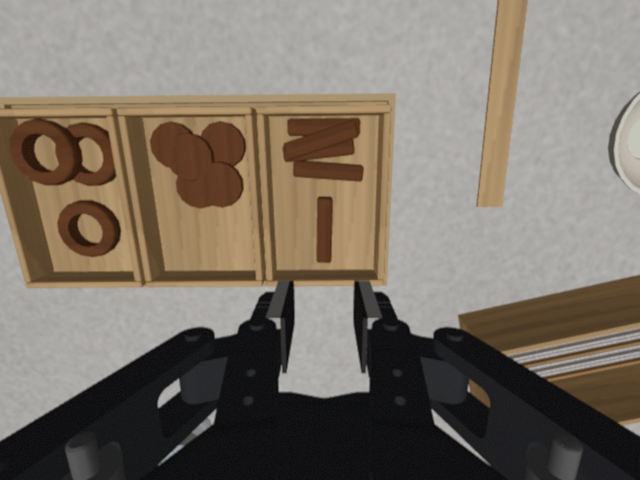

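Both pieces are in their boxes: the ring at (88,228) in the ring box and the bar at (324,229) in the bar box. Now to the clip.

Run:
```python
from h import *
st()
rows([0.50,-0.385,0.16],101.5,0,n=16)
```

```text
t 17.07 [ 0.6435 -0.1011  0.1026] [-179.77    0.73   -1.5 ] F [0.3 0.8 0.6] op 0.312 q [-9.000e+00  2.910e+01  8.400e+00  7.000e+01  1.000e-01  1.725e+02]
pose [ 0.6435 -0.1011  0.1026] [-179.8    0.7   -1.5] rows 16
-0.001, 0.0, -0.112, -8.5, 18.0, -3.6, 0, -0.001, 0.0, -0.112, -10.5, 16.9, -3.5, 0, -0.001, 0.0, -0.112, -12.3, 15.6, -3.5, 0, -0.001, 0.0, -0.112, -14.0, 14.1, -3.5, 0, -0.001, 0.0, -0.112, -15.5, 12.5, -3.5, 0, -0.001, 0.0, -0.112, -16.8, 10.7, -3.5, 0, -0.001, 0.0, -0.112, -17.9, 8.7, -3.5, 0, -0.001, 0.0, -0.112, -18.8, 6.7, -3.5, 0
-0.001, 0.0, -0.112, -19.4, 4.5, -3.5, 0, -0.001, 0.0, -0.112, -19.8, 2.3, -3.5, 0, -0.001, 0.0, -0.112, -19.9, 0.1, -3.5, 0, -0.001, 0.0, -0.112, -19.8, -2.1, -3.5, 0, -0.001, 0.0, -0.112, -19.4, -4.3, -3.5, 0, -0.001, 0.0, -0.112, -18.8, -6.5, -3.5, 0, -0.001, 0.0, -0.112, -18.0, -8.5, -3.6, 0, -0.001, 0.0, -0.112, -16.9, -10.5, -3.6, 0
```

Request:
send_rows --plan '[0,0,-0.112,-8,18,-6,0,0,0,-0.112,-10,17,-6,0,0,0,-0.112,-12,16,-6,0,0,0,-0.112,-14,14,-6,0,0,0,-0.112,-15,12,-6,0,0,0,-0.112,-17,11,-6,0,0,0,-0.112,-18,9,-6,0,0,0,-0.112,-19,7,-6,0]'

```text
t: 17.73
tool_pos: [0.5683, -0.2443, 0.1388]
ee_rot: [-178.1, 0.7, 52.4]
force: [0.8, -0.8, -0.4]
opening: 1.005
```

Request:
send_rows --plan '[0,0,-0.112,-19,5,-4,0,0,0,-0.112,-20,2,-2,0,0,0,-0.112,-20,0,0,0,0,0,-0.112,-20,-2,0,0,0,0,-0.112,-19,-4,0,0,0,0,-0.112,-18,-6,0,0,0,0,-0.112,-18,-8,0,0,0,0,-0.1,-16,-10,0,0]'

```text
t: 18.4
tool_pos: [0.4991, -0.3933, 0.1352]
ee_rot: [-177.7, -1.9, 105.6]
force: [-0.7, -0.4, -0.5]
opening: 0.998
```

Request:
send_rows --plan '[0,0,0,0,0,0,0,0,0,0,0,0,0,0]'

```text
t: 18.57
tool_pos: [0.4963, -0.3958, 0.132]
ee_rot: [-177.5, -2.1, 105.7]
force: [-0.3, 0.9, 0.6]
opening: 0.996
```

Run:
```python
from h import *
st()
p=arm.camera('wrist'); save(p,'wrist19'); st()
for t in ['clip','clip_handles','clip_mouth','card_file','clip_small']: print(t,[(np.round(k['point'],4).tolist(),round(k['confidence'],2)) for k in arm.spot_point(p,t)[:2]])
```

```text
t 18.57 [ 0.4963 -0.3958  0.132 ] [-177.48   -2.1   105.7 ] F [-0.3  0.9  0.6] op 0.996 q [-38.1  28.7  11.9  76.4  -0.8  36.1]
t 18.62 [ 0.4962 -0.3957  0.1318] [-177.45   -2.1   105.7 ] F [-0.3 -0.4 -0.6] op 1.003 q [-38.1  28.7  11.9  76.4  -0.8  36.1]
clip [([0.5071, -0.4014, 0.0777], 0.85)]
clip_handles [([0.5105, -0.4008, 0.1081], 0.76)]
clip_mouth [([0.5132, -0.4002, 0.051], 0.69)]
card_file [([0.541, -0.334, 0.0028], 0.63)]
clip_small [([0.486, -0.2907, 0.0656], 0.85)]
```

View pics/wrist19.png

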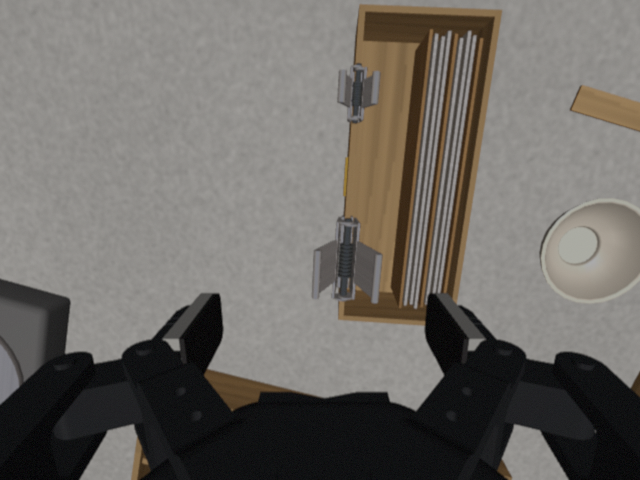

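The wide clip is at (346,260) with its handles in a V, and the small clip is well away at (357,92). Measuring the exact axis of the clip and the wall.

```bash
cat > clip.py <<'E'
from h import *
def meas(p):
    for r in arm.regions_of(p,'clip')[:1]:
        m=r['region']; c=cloud(p,m); v,u=np.nonzero(m); print('clip',round(r['confidence'],2),u.min(),u.max(),v.min(),v.max())
        h=c[(c[:,2]>0.085)&(c[:,2]<0.125)&(np.hypot(c[:,0]-.51,c[:,1]+.4)<.06)]
        th=np.radians(11.6); ax=np.array([np.cos(th),np.sin(th)]); ay=np.array([-np.sin(th),np.cos(th)])
        # two handles: split on x'
        o=np.array([0.510,-0.400]); X=(h[:,:2]-o)@ax; Y=(h[:,:2]-o)@ay
        top=h[:,2]>0.10
        for s,n in ((X<0,'near'),(X>=0,'far')):
            k=s&top
            print(n,k.sum(),'x',X[k].min(),X[k].max(),'y',np.percentile(Y[k],[1,99]),'zmax',h[k,2].max())
            if k.sum()>20:
                # direction of the plate along y: fit x = a*y + b*z + c
                A=np.c_[Y[k],h[k,2],np.ones(k.sum())]; sol=np.linalg.lstsq(A,X[k],rcond=None)[0]; print('   slope deg',np.degrees(np.arctan(sol[0])),sol)
    # rim line: z 0.056-0.064
    c=cloud(p,np.ones((480,640),bool)); th=np.radians(11.6); 
    k=(c[:,2]>0.056)&(c[:,2]<0.066)&(c[:,0]>0.44)&(c[:,0]<0.535)&(c[:,1]>-0.5)&(c[:,1]<-0.2)
    q=c[k]; ax=np.array([np.cos(th),np.sin(th)]); ay=np.array([-np.sin(th),np.cos(th)])
    o=np.array([0.510,-0.400]); X=(q[:,:2]-o)@ax; Y=(q[:,:2]-o)@ay
    k=(abs(X)<0.012)&(Y>-0.06)&(Y<0.19); k&=~((Y>-0.03)&(Y<0.03))&~((Y>0.09)&(Y<0.14))
    f=np.polyfit(Y[k],X[k],1); print('rim',k.sum(),'yaw corr',-np.degrees(np.arctan(f[0])),'x at clip',f[1],'yrange',Y[k].min(),Y[k].max(),'xspread',np.percentile(X[k]-np.polyval(f,Y[k]),[2,98]))
E
python3 - <<'E'
from clip import *
p=arm.camera('wrist'); meas(p)
E
```

```text
clip 0.7 309 378 216 302
near 476 x -0.02091856204991509 -0.014228476014700883 y [-0.01537553  0.01506445] zmax 0.11323092502786114
   slope deg -1.3814365147794898 [-0.02411529 -0.25282726  0.00993708]
far 511 x 0.014232574959990184 0.021014205229967768 y [-0.01449261  0.01575313] zmax 0.11295339291086726
   slope deg -1.1133171393572785 [-0.0194335   0.24085707 -0.00861087]
rim 1146 yaw corr 0.5350074944961156 x at clip 0.001009216901667878 yrange -0.054317164173265764 0.1666677591037583 xspread [-0.00443512  0.01078581]
```

Run:
```python
from h import *
p=arm.camera('wrist'); s=arm.observe(); R=Ro.from_euler('xyz',s['ee_rot'],degrees=True)
for u,v in [(325,394),(325,400),(325,420),(325,450),(325,470),(215,300),(215,320),(215,340),(220,360),(210,370),(200,400),(240,400),(435,300),(435,330)]:
    d=p['depth'][v,u]; w=world(p,u,v); print(u,v,round(float(d),3),'tool frame mm',np.round(R.inv().apply(w-s['tool_pos'])*1000,1))
```

```text
325 394 0.357 tool frame mm [-183.2    1.   128. ]
325 400 0.08 tool frame mm [ 1.050e+01 -1.000e-01 -1.056e+02]
325 420 0.073 tool frame mm [ 1.18e+01 -1.00e-01 -1.13e+02]
325 450 0.065 tool frame mm [  12.    -0.2 -120.6]
325 470 0.061 tool frame mm [  12.    -0.2 -124.8]
215 300 0.134 tool frame mm [  9.5 -43.2 -49.9]
215 320 0.134 tool frame mm [  1.8 -43.3 -51.8]
215 340 0.134 tool frame mm [ -5.5 -43.1 -54.4]
220 360 0.352 tool frame mm [-145.8 -107.6  133.2]
210 370 0.352 tool frame mm [-155.8 -117.9  130.3]
200 400 0.07 tool frame mm [  17.8  -25.9 -114. ]
240 400 0.323 tool frame mm [-164.5  -79.7   97.5]
435 300 0.131 tool frame mm [ 11.   42.3 -53. ]
435 330 0.13 tool frame mm [  0.3  42.1 -56.7]
```

Run:
```python
from h import *
st()
rows([0.510,-0.400,0.095],102.6,0,n=3)
```

```text
t 19.02 [ 0.4975 -0.3952  0.1337] [-177.56   -1.97  105.87] F [ 0.1 -1.1 -0.2] op 1.004 q [-38.   28.6  12.   76.4  -0.8  36.1]
pose [ 0.4975 -0.3952  0.1337] [-177.6   -2.   105.9] rows 3
-0.015, -0.011, 0.019, -3.1, 4.1, 12.6, 0, -0.015, -0.011, 0.019, -2.9, 4.0, 12.7, 0, -0.015, -0.011, 0.019, -2.7, 3.8, 12.8, 0
```

Request:
send_rows --plan '[-0.015,-0.011,0.019,-3,4,12,0,-0.015,-0.011,0.019,-3,4,12,0,-0.015,-0.011,0.019,-3,3.5,10,0,0,0,0,0,0,0,0,0,0,0,0,0,0,0]' --grip_force 30

```text
t: 19.43
tool_pos: [0.5117, -0.3997, 0.0997]
ee_rot: [179.7, 0.2, 102.6]
force: [0.1, 0.8, 0.7]
opening: 0.998
```

Run:
```python
from clip import *
p=arm.camera('wrist'); meas(p); st()
rows([0.510,-0.400,0.068],102.6,0,n=2)
```

```text
clip 0.61 280 362 208 311
near 734 x -0.020872250124958244 -0.014344673140252798 y [-0.01537413  0.01513704] zmax 0.11341440987081328
   slope deg -1.6589402371084132 [-0.02896206 -0.24552311  0.00922195]
far 718 x 0.014395077384086496 0.021096444407118997 y [-0.01445914  0.01585172] zmax 0.11317886705250182
   slope deg -0.9111568678512455 [-0.01590403  0.24642567 -0.00905495]
rim 933 yaw corr 2.4479969731583657 x at clip 0.0017560878686147196 yrange -0.054146996407965456 0.14394977762853425 xspread [-0.00369409  0.00624462]
t 19.53 [ 0.5118 -0.3999  0.1   ] [179.71   0.19 102.59] F [0.5 0.8 0.3] op 1.0 q [-38.1  28.1   6.3  67.8   0.1  39.4]
pose [ 0.5118 -0.3999  0.1   ] [179.7   0.2 102.6] rows 2
0.003, 0.002, -0.0, 0.2, -1.0, 16.0, 0, 0.003, 0.002, -0.0, 0.2, -1.0, 16.0, 0
```

Request:
send_rows --plan '[0.003,0,0,0,-1,15,0,0.003,0,0,0,-1,15,0,0,0,0,0,0,12,0,0,0,0,0,0,0,0,0,0,0,0,0,0,0]'

```text
t: 19.95
tool_pos: [0.5121, -0.4019, 0.0613]
ee_rot: [179.9, 0.4, 102.7]
force: [-0.2, 0.8, 0.7]
opening: 1.004
```

Run:
```python
from h import *
st()
p=arm.camera('wrist'); save(p,'wrist20')
rows([0.510,-0.400,0.050],102.6,0,n=1)
```

```text
t 19.95 [ 0.5121 -0.4019  0.0613] [179.93   0.42 102.72] F [-0.2  0.8  0.7] op 1.004 q [-38.   29.6   2.9  62.9  -0.2  39.3]
pose [ 0.5121 -0.4019  0.0613] [179.9   0.4 102.7] rows 1
0.001, 0.007, 0.002, 2.4, -1.6, 11.2, 0
```

View pics/wrist20.png

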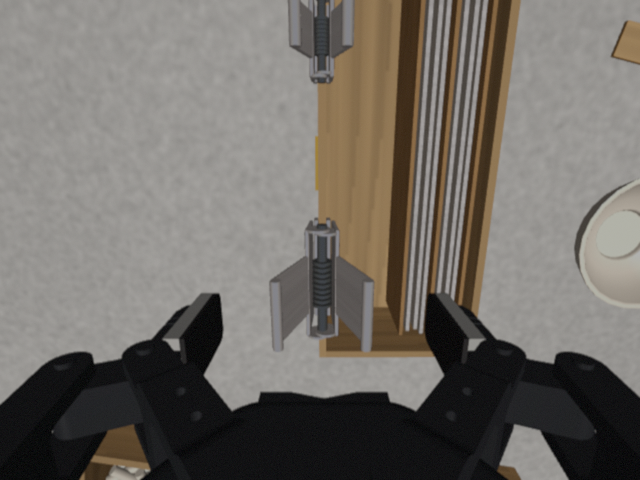

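The handles at (278,315) and (367,315) sit evenly between the open fingers. Final descent, then I'll check.

Request:
send_rows --plan '[0,0.006,0,2,-1.5,8,0,0,0,0,0,0,3,0,0,0,0,0,0,0,0,0,0,0,0,0,0,0]'

```text
t: 20.33
tool_pos: [0.5112, -0.4011, 0.052]
ee_rot: [179.8, 0.2, 102.7]
force: [-0.1, -0.2, 0.0]
opening: 0.998
```

Run:
```python
from h import *
st()
rows([0.510,-0.400,0.050],102.6,0,n=1)
```

```text
t 20.33 [ 0.5112 -0.4011  0.052 ] [179.81   0.18 102.74] F [-0.1 -0.2  0. ] op 0.998 q [-38.1  29.9   2.   61.8   0.   39.1]
pose [ 0.5112 -0.4011  0.052 ] [179.8   0.2 102.7] rows 1
0.003, 0.003, 0.002, 1.4, -0.9, 2.0, 0
```

Request:
send_rows --plan '[0,0,0,1,-1,2,130,0,0,0,0,0,0,150,0,0,0,0,0,0,180,0,0,0,0,0,0,200,0,0,0,0,0,0,220,0,0,0,0,0,0,235,0,0,0,0,0,0,235,0,0,0,0,0,0,235]'

```text
t: 21.0
tool_pos: [0.5102, -0.4005, 0.0506]
ee_rot: [179.8, 0.2, 102.7]
force: [-0.4, 0.4, -0.8]
opening: 0.154
```

Request:
send_rows --plan '[0,0,0,0,0,0,235,0,0,0,0,0,0,235,0,0,0,0,0,0,235]'

```text
t: 21.25
tool_pos: [0.5101, -0.4005, 0.0506]
ee_rot: [179.8, 0.2, 102.7]
force: [0.1, 0.2, -0.6]
opening: 0.155
```

Run:
```python
from h import *
st()
p=arm.camera('wrist'); save(p,'wrist21')
```

```text
t 21.25 [ 0.5101 -0.4005  0.0506] [179.78   0.23 102.74] F [ 0.1  0.2 -0.6] op 0.155 q [-38.1  29.9   1.7  61.5   0.   39.1]
```

View pics/wrist21.png

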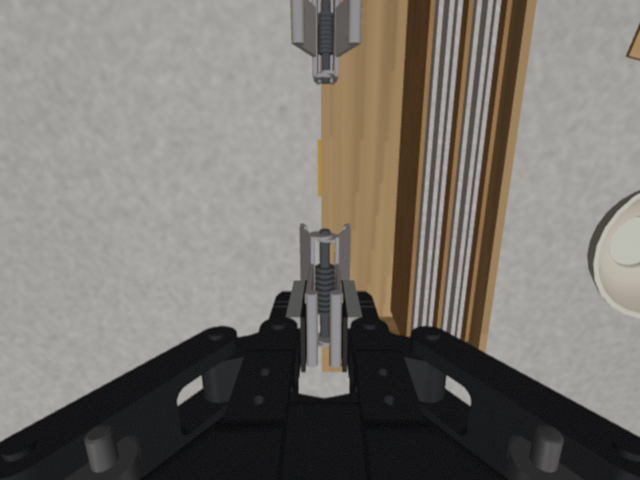

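The handles are squeezed parallel between the pads, at opening 0.155 or about 14.5 mm, and the jaws are open. Lifting straight up.

Request:
send_rows --plan '[0,0,0,0,0,-8,235,0,0,0,0,0,-14,235,0,0,0,0,0,-18,235,0,0,0,0,0,-25,235,0,0,0,0,0,-30,235,0,0,0,0,0,-30,235,0,0,0,0,0,-20,235,0,0,0,0,0,0,235]'

```text
t: 21.97
tool_pos: [0.5078, -0.3987, 0.2039]
ee_rot: [179.9, 0.1, 102.7]
force: [0.7, -0.4, -1.0]
opening: 0.155
```

Run:
```python
from h import *
st()
p=arm.camera('scene'); save(p,'scene22')
q=arm.camera('wrist'); save(q,'wrist22')
# card geometry from scene
for r in arm.regions_of(p,'card_stand')[:1]:
    c=cloud(p,r['region']); 
    for z0,z1 in ((0.10,0.128),(0.128,0.14),(0.03,0.09)):
        k=c[(c[:,2]>z0)&(c[:,2]<z1)]
        f=np.polyfit(k[:,1],k[:,0],1); res=k[:,0]-np.polyval(f,k[:,1]); 
        print(z0,len(k),'yaw',-np.degrees(np.arctan(f[0])),'x@.34',np.polyval(f,.34),res.std(),k.min(0),k.max(0),k.mean(0))
print([(np.round(t['point'],4).tolist(),round(t['confidence'],2)) for t in arm.spot_point(p,'card_top')[:2]])
print([(np.round(t['point'],4).tolist(),round(t['confidence'],2)) for t in arm.spot_point(p,'clip_small')[:2]])
```

```text
t 21.97 [ 0.5078 -0.3987  0.2039] [1.7991e+02 5.0000e-02 1.0274e+02] F [ 0.7 -0.4 -1. ] op 0.155 q [-38.2  25.8  17.7  81.8   0.   39.1]
0.1 225 yaw 4.6958256372702385 x@.34 0.5507681622628431 0.0010712454199846516 [0.5451529  0.29169598 0.10006261] [0.55621446 0.39130788 0.12793272] [0.5505972  0.34208133 0.11448708]
0.128 75 yaw 4.782485247491406 x@.34 0.5504963064125274 0.0012692767155919342 [0.5444882  0.2922275  0.12804447] [0.55563034 0.38824296 0.13784812] [0.5507541  0.33691876 0.13222439]
0.03 430 yaw 4.8458307308560435 x@.34 0.5508320221788295 0.0011138246588633812 [0.54460471 0.29130451 0.03017742] [0.55805281 0.39231263 0.08999035] [0.55070512 0.34149685 0.06047906]
[([0.5483, 0.3395, 0.1355], 0.85), ([0.4886, -0.2924, 0.0722], 0.52)]
[([0.4867, -0.2928, 0.0691], 0.7)]
```

View pics/scene22.png

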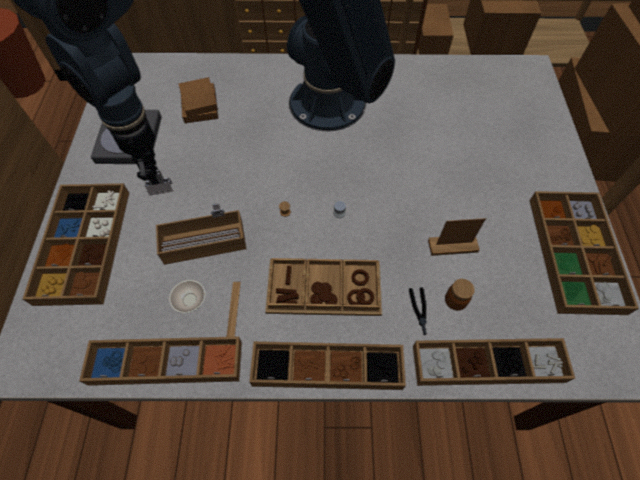

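View pics/wrist22.png

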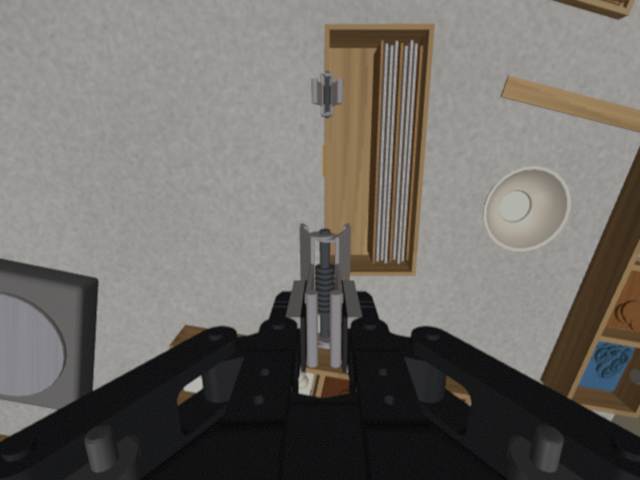

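The clip came off and is held open. The small clip and the card file are unchanged, at (217,210) and (200,238). From the scene view the card centre is about (0.5497, 0.3415) at yaw 4.7°. Carrying the clip over at height.

Run:
```python
from h import *
rows([0.545,0.24,0.215],94.7,235,n=20)
```

```text
pose [ 0.5059 -0.3972  0.1972] [-179.8   -0.3  102.7] rows 20
-0.0, -0.0, 0.007, 30.6, 8.9, -0.7, 235, -0.0, -0.0, 0.007, 30.7, 8.7, -0.8, 235, -0.0, -0.0, 0.007, 30.8, 8.5, -0.8, 235, -0.0, -0.0, 0.007, 30.8, 8.3, -0.8, 235, -0.0, -0.0, 0.007, 30.9, 8.1, -0.8, 235, -0.0, -0.0, 0.007, 30.9, 7.9, -0.8, 235, -0.0, -0.0, 0.007, 31.0, 7.6, -0.8, 235, -0.0, -0.0, 0.007, 31.0, 7.4, -0.8, 235
-0.0, -0.0, 0.007, 31.1, 7.2, -0.8, 235, -0.0, -0.0, 0.007, 31.2, 7.0, -0.8, 235, -0.0, -0.0, 0.007, 31.2, 6.8, -0.8, 235, -0.0, -0.0, 0.007, 31.2, 6.5, -0.8, 235, -0.0, -0.0, 0.007, 31.3, 6.3, -0.8, 235, -0.0, -0.0, 0.007, 31.3, 6.1, -0.8, 235, -0.0, -0.0, 0.007, 31.4, 5.9, -0.8, 235, -0.0, -0.0, 0.007, 31.4, 5.7, -0.9, 235
-0.0, -0.0, 0.007, 31.5, 5.4, -0.9, 235, -0.0, -0.0, 0.007, 31.5, 5.2, -0.9, 235, -0.0, -0.0, 0.007, 31.5, 5.0, -0.9, 235, -0.0, -0.0, 0.007, 31.6, 4.8, -0.9, 235
```

Request:
send_rows --plan '[0,0,0.007,15,4,-1,235,0,0,0.007,25,7,-1,235,0,0,0.007,31,8,-1,235,0,0,0.007,31,8,-1,235,0,0,0.007,31,8,-1,235,0,0,0.007,31,8,-1,235,0,0,0.007,31,8,-1,235,0,0,0.007,31,7,-1,235]'

```text
t: 22.88
tool_pos: [0.5131, -0.1591, 0.1929]
ee_rot: [-178.7, -1.0, 98.8]
force: [2.2, 0.7, -0.4]
opening: 0.157
```

Request:
send_rows --plan '[0,0,0.007,31,7,-1,235,0,0,0.007,31,7,-1,235,0,0,0.007,31,7,-1,235,0,0,0.007,31,7,-1,235,0,0,0.007,31,6,-1,235,0,0,0.007,31,6,-1,235,0,0,0.007,31,6,-1,235,0,0,0.007,31,6,-1,235]'

```text
t: 23.55
tool_pos: [0.5253, 0.1063, 0.1936]
ee_rot: [-177.6, -1.0, 95.4]
force: [1.5, -0.8, -1.2]
opening: 0.152
```

Run:
```python
from h import *
st()
rows([0.545,0.24,0.215],94.7,235)
```

```text
t 23.55 [0.5253 0.1063 0.1936] [-177.58   -1.04   95.37] F [ 1.5 -0.8 -1.2] op 0.152 q [10.6 16.8  2.4 77.9  1.3 95.2]
pose [0.5253 0.1063 0.1936] [-177.6   -1.    95.4] rows 4
-0.011, -0.004, 0.003, 32.9, 7.8, -5.1, 235, -0.011, -0.004, 0.003, 32.9, 7.8, -5.1, 235, -0.011, -0.004, 0.003, 32.9, 7.7, -5.2, 235, -0.011, -0.004, 0.003, 32.9, 7.7, -5.3, 235
```

Request:
send_rows --plan '[-0.011,-0.004,0.003,30,7,-5,235,-0.011,-0.004,0.003,26,7,-5,235,-0.011,-0.004,0.003,22,6,-5,235,-0.011,-0.004,0.003,15,5,-5,235,0,0,0,0,0,0,235,0,0,0,0,0,0,235]'

```text
t: 24.05
tool_pos: [0.5378, 0.2115, 0.2053]
ee_rot: [-179.3, 0.0, 95.1]
force: [-1.2, -0.6, -0.7]
opening: 0.158
```

Run:
```python
from h import *
st()
p=arm.camera('wrist'); save(p,'wrist23'); st()
print([(np.round(t['point'],4).tolist(),round(t['confidence'],2)) for t in arm.spot_point(p,'card_top')[:2]])
print('clip',[(np.round(t['point'],4).tolist(),round(t['confidence'],2)) for t in arm.spot_point(p,'clip')[:2]])
print('mouth',[(np.round(t['point'],4).tolist(),round(t['confidence'],2)) for t in arm.spot_point(p,'clip_mouth')[:2]])
c=cloud(p,np.ones((480,640),bool)); k=(c[:,2]>0.12)&(c[:,2]<0.142)&(abs(c[:,0]-.55)<.03)&(c[:,1]>0.28)&(c[:,1]<0.41); k=c[k]
t=k[k[:,2]>0.131]; f=np.polyfit(t[:,1],t[:,0],1); r=t[:,0]-np.polyval(f,t[:,1]); print(len(t),'yaw',-np.degrees(np.arctan(f[0])),'x@.3415',np.polyval(f,.3415),np.percentile(r,[2,98]),np.percentile(t[:,1],[0,1,99,100]),t[:,2].max())
```

```text
t 24.05 [0.5378 0.2115 0.2053] [-1.7934e+02  4.0000e-02  9.5080e+01] F [-1.2 -0.6 -0.7] op 0.158 q [2.140e+01 1.940e+01 8.000e+00 7.920e+01 1.000e-01 1.063e+02]
t 24.1 [0.5377 0.2112 0.2052] [-1.7932e+02  4.0000e-02  9.5050e+01] F [ 0.1 -0.2 -2.2] op 0.154 q [ 21.4  19.4   7.9  79.2   0.2 106.3]
[([0.5494, 0.339, 0.0002], 0.73), ([0.5473, 0.3385, 0.132], 0.63)]
clip [([0.54, 0.2129, 0.2262], 0.66)]
mouth [([0.5408, 0.2121, 0.1985], 0.58)]
465 yaw 4.795211422543151 x@.3415 0.5485370043212797 [-0.00091777  0.00110384] [0.29163996 0.29243826 0.36695901 0.36789903] 0.1370660491968932
```

View pics/wrist23.png

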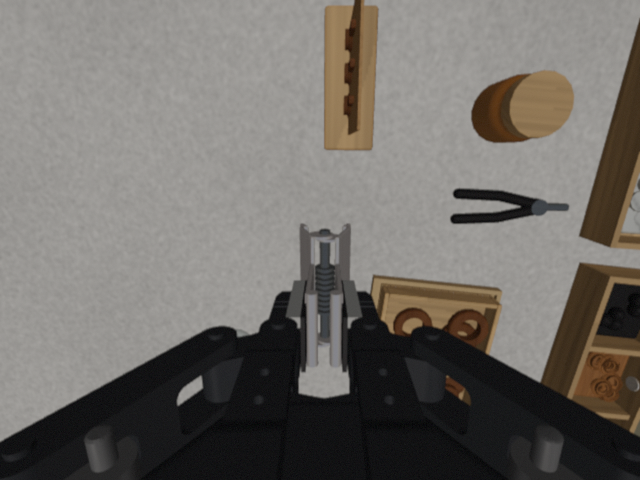

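Run:
```python
from h import *
p=arm.camera('wrist'); s=arm.observe(); st()
R=Ro.from_euler('xyz',s['ee_rot'],degrees=True)
for v in (224,228,234,240,250,265,280,300,320,340):
    row=[]
    for u in range(296,358,4):
        w=R.inv().apply(world(p,u,v)-s['tool_pos'])*1000
        row.append('%d:%.0f,%.0f,%.0f'%(u,*w) if w[2]<60 else '-')
    print(v,' '.join(row))
```

```text
t 24.3 [0.5384 0.2099 0.2063] [-1.7942e+02  2.0000e-02  9.4900e+01] F [ 1.4  0.2 -0.3] op 0.153 q [2.120e+01 1.930e+01 8.000e+00 7.920e+01 1.000e-01 1.063e+02]
224 - 300:28,-13,3 304:28,-11,2 - - - - - - - - - - 348:28,12,2 - -
228 - 300:28,-13,-5 304:28,-11,-8 - - - - 324:31,-1,-16 - - - - 344:27,10,-3 348:28,12,-6 - -
234 - 300:25,-13,-7 304:27,-10,-14 308:28,-8,-20 312:29,-6,-20 316:28,-4,-20 320:29,-2,-21 324:29,-1,-21 328:29,1,-20 332:29,3,-21 336:27,5,-16 340:28,7,-18 344:27,9,-16 348:25,11,-8 - -
240 - 300:21,-13,-5 304:24,-10,-14 308:26,-8,-21 312:27,-6,-25 - 320:27,-2,-24 324:27,-1,-25 328:27,1,-25 332:27,3,-25 336:26,5,-23 340:26,7,-21 344:24,9,-15 348:22,12,-7 - -
250 - 300:16,-13,-4 304:18,-10,-12 308:21,-8,-20 312:22,-6,-23 - 320:20,-2,-19 324:21,-1,-19 328:20,1,-19 - 336:22,5,-23 340:21,7,-22 344:19,9,-15 348:17,12,-7 - -
265 - 300:7,-13,-4 304:10,-11,-12 308:13,-8,-20 312:15,-6,-26 316:12,-4,-17 320:13,-2,-19 324:13,-1,-20 328:13,1,-20 332:12,3,-18 336:16,5,-26 340:14,7,-21 344:11,9,-14 348:9,12,-7 - -
280 296:11,-13,-34 300:12,-11,-34 304:12,-9,-35 308:16,-7,-44 312:14,-6,-40 316:6,-4,-21 320:6,-2,-21 324:6,-1,-22 328:7,1,-23 332:6,3,-21 336:15,4,-42 340:16,6,-44 344:12,8,-34 348:11,10,-34 352:12,12,-34 -
300 296:12,-11,-55 300:11,-10,-54 304:11,-8,-54 308:13,-6,-57 312:13,-5,-58 316:13,-4,-57 320:-5,-2,-20 324:-4,-1,-21 328:-4,1,-21 332:13,2,-58 336:13,4,-58 340:13,5,-58 344:11,7,-54 348:11,9,-53 352:12,10,-55 356:12,12,-54
320 296:11,-10,-69 300:10,-9,-67 304:10,-8,-66 308:5,-7,-58 312:5,-5,-58 316:5,-4,-57 320:-17,-3,-18 324:-16,-1,-19 328:-16,1,-19 332:5,2,-58 336:5,4,-58 340:5,5,-58 344:10,6,-67 348:10,8,-67 352:10,9,-67 356:13,10,-71
340 296:11,-9,-81 300:3,-9,-69 304:3,-8,-67 308:-4,-7,-57 312:-4,-5,-57 316:-4,-4,-57 320:-26,-3,-22 324:-25,-1,-23 328:-25,1,-23 332:-4,3,-57 336:-4,4,-57 340:-4,6,-56 344:2,6,-67 348:5,7,-71 352:13,8,-84 356:13,9,-84
```

Measured in the tool frame: the jaws are symmetric at ±12.5 mm, the jaw ends are about 4 mm beyond the tool origin and the pivot is about 19.5 mm behind it. The card top edge at (355,60) measures x≈0.549 at yaw 4.8°. Moving above the card.

Run:
```python
from h import *
rows([0.5492,0.3415,0.205],94.8,235,n=6)
```

```text
pose [0.5384 0.2099 0.2063] [-179.4    0.    94.9] rows 6
-0.002, 0.0, 0.0, 21.7, 3.7, 0.2, 235, -0.002, 0.0, 0.0, 21.7, 3.7, 0.2, 235, -0.002, 0.0, 0.0, 21.7, 3.7, 0.2, 235, -0.002, 0.0, 0.0, 21.7, 3.6, 0.2, 235, -0.002, 0.0, 0.0, 21.7, 3.6, 0.2, 235, -0.002, 0.0, 0.0, 21.7, 3.6, 0.2, 235
```

Request:
send_rows --plan '[0,0,0,20,3,0,235,0,0,0,22,4,0,235,0,0,0,22,4,0,235,0,0,0,22,4,0,235,0,0,0,22,4,0,235,0,0,0,15,3,0,235,0,0,0,0,0,0,235,0,0,0,0,0,0,235]'

```text
t: 24.97
tool_pos: [0.5527, 0.3304, 0.2061]
ee_rot: [-179.4, 0.1, 94.1]
force: [0.5, 0.5, -1.5]
opening: 0.151
```

Run:
```python
from h import *
st()
p=arm.camera('scene'); s=arm.observe()
cv2.imwrite('pics/scene24.png',cv2.resize(p['color'][170:270,400:533],None,fx=6,fy=6,interpolation=cv2.INTER_CUBIC))
q=arm.camera('side'); save(q,'side24'); st()
rows([0.5492,0.3415,0.165],94.8,235,n=3)
```

```text
t 24.97 [0.5527 0.3304 0.2061] [-1.7939e+02  8.0000e-02  9.4150e+01] F [ 0.5  0.5 -1.5] op 0.151 q [ 30.8  26.2  18.7  83.1   0.2 116.6]
t 25.07 [0.5526 0.3298 0.2063] [-1.7938e+02  8.0000e-02  9.4110e+01] F [ 0.6  0.1 -0.9] op 0.155 q [ 30.7  26.2  18.7  83.1   0.2 116.6]
pose [0.5526 0.3298 0.2063] [-1.794e+02  1.000e-01  9.410e+01] rows 3
-0.004, 0.0, -0.004, 4.0, -0.7, 13.8, 235, -0.004, 0.0, -0.004, 4.0, -0.7, 13.8, 235, -0.004, 0.0, -0.004, 4.0, -0.8, 13.8, 235
```

View pics/scene24.png

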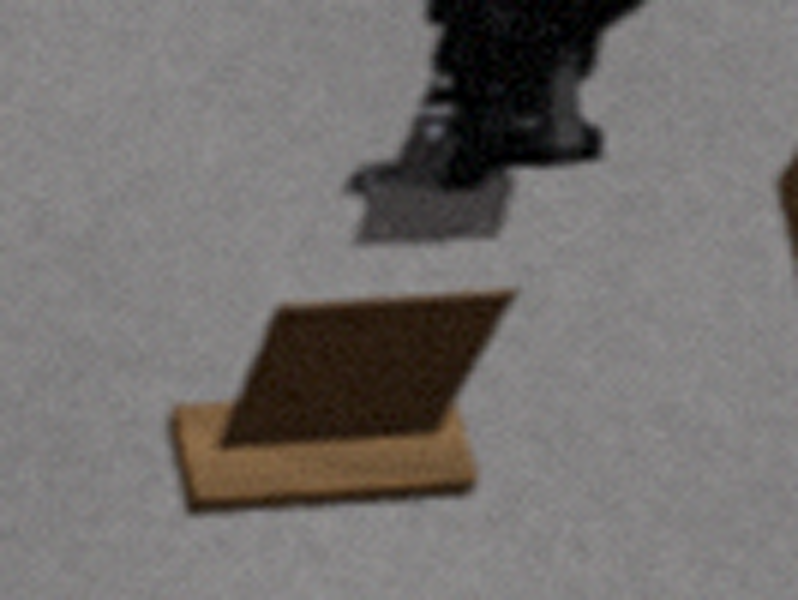

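View pics/side24.png

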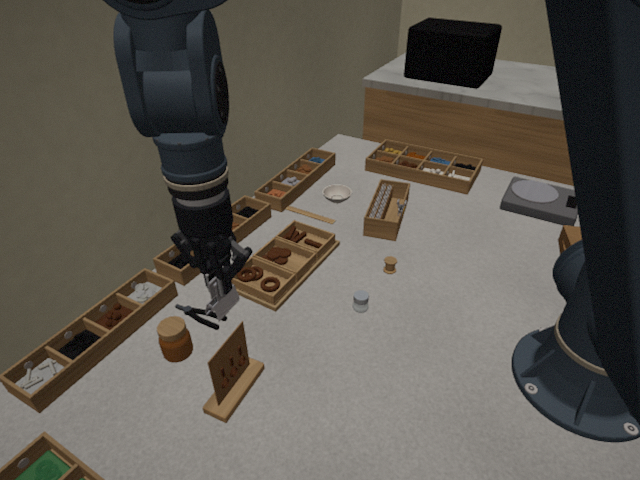

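The clip hangs open above the card in both views: in the scene crop the jaw is at (430,210) and the card top edge at (395,300). I'll centre it, lower partway and measure the jaw against the card.

Request:
send_rows --plan '[-0.004,0,-0.004,4,-0.5,13,235,-0.004,0,-0.004,4,-0.5,13,235,-0.003,0,-0.004,4,-0.5,12,235,0,0,0,0,0,0,235,0,0,0,0,0,0,235,0,0,0,0,0,0,235]'

```text
t: 25.57
tool_pos: [0.5509, 0.3347, 0.1697]
ee_rot: [179.9, 0.1, 94.4]
force: [-0.7, 0.3, -0.8]
opening: 0.153
```

```bash
cat > fin.py <<'E'
from h import *
def look(tag):
    p=arm.camera('scene'); s=arm.observe(); st()
    cv2.imwrite('pics/scene%s.png'%tag,cv2.resize(p['color'][170:270,400:533],None,fx=6,fy=6,interpolation=cv2.INTER_CUBIC))
    m=np.zeros((480,640),bool); m[170:270,400:533]=1
    c=cloud(p,m); th=np.radians(4.75); o=np.array([0.5497,0.3415])
    X=(c[:,:2]-o)@[np.cos(th),np.sin(th)]*1000; Y=(c[:,:2]-o)@[-np.sin(th),np.cos(th)]*1000; Z=c[:,2]*1000
    tz=s['tool_pos'][2]*1000
    card=(abs(X)<4)&(abs(Y)<60)&(Z>60)&(Z<132)
    print('card far face X',np.median(X[card]),'Y',np.percentile(Y[card],[0.5,99.5]),'Ztop',np.percentile(Z[(abs(X)<4)&(abs(Y)<60)&(Z<141)],99.5))
    jaw=(X>5)&(X<22)&(abs(Y)<45)&(Z>tz-12)&(Z<tz+20)
    J=np.c_[X,Y,Z][jaw]; 
    if len(J)>5:
        f=np.polyfit(J[:,1],J[:,0],1)
        print('far jaw n',len(J),'Z',np.percentile(J[:,2],[0,2,50,98]),'Y',np.percentile(J[:,1],[0,2,98,100]),'rel yaw',-np.degrees(np.arctan(f[0])))
        for a in range(int(tz)-10,int(tz)+20,4):
            k=(J[:,2]>=a)&(J[:,2]<a+4)
            if k.sum(): print(a,k.sum(),'X',J[k,0].mean().round(1),'Y',J[k,1].min().round(1),J[k,1].max().round(1))
E
python3 - <<'E'
from fin import *
look('25')
rows([0.5492,0.3415,0.127],94.8,235,n=3)
E
```

```text
t 25.62 [0.5512 0.3347 0.1701] [1.7982e+02 8.0000e-02 9.4390e+01] F [0.7 0.9 0. ] op 0.155 q [ 3.13e+01  2.61e+01  1.33e+01  7.71e+01 -1.00e-01  1.17e+02]
card far face X 1.0026628569900131 Y [-49.59921403  49.91775848] Ztop 135.22115143502813
far jaw n 187 Z [163.22107557 165.19587423 179.17574314 188.92975754] Y [-35.5025897  -34.49275044  20.54302261  21.90115142] rel yaw -0.016522248495601202
160 1 X 14.0 Y -16.3 -16.3
164 22 X 14.3 Y -34.5 20.5
168 21 X 14.3 Y -34.8 20.7
172 19 X 14.1 Y -33.2 13.8
176 43 X 13.4 Y -34.8 21.5
180 31 X 11.4 Y -29.6 19.6
184 36 X 10.0 Y -35.5 21.9
188 14 X 8.9 Y -31.8 21.1
pose [0.5512 0.3347 0.1701] [1.798e+02 1.000e-01 9.440e+01] rows 3
0.001, 0.0, -0.002, 2.3, -0.5, 14.4, 235, 0.001, 0.0, -0.002, 2.3, -0.5, 14.4, 235, 0.001, 0.0, -0.002, 2.3, -0.5, 14.4, 235
```

View pics/scene25.png

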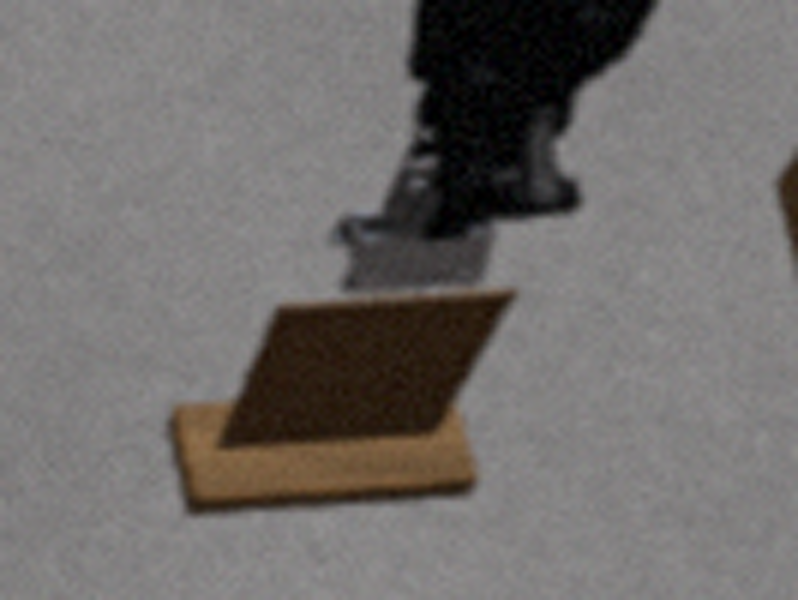

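Scene measurements: the far jaw is parallel to the card to within 0.1°, its lower edge is at about 163.5 mm (tool z minus 6 mm), it is 7 mm off along the card and about 1.5 mm off across it. Correcting those, then lowering.

Request:
send_rows --plan '[0.001,0,-0.002,4,-1,0,235,0.001,0,-0.002,3.5,-1,6,235,0,0,0,0,0,0,235,0,0,0,0,0,0,235]'

```text
t: 25.95
tool_pos: [0.5498, 0.3423, 0.166]
ee_rot: [179.8, -0.0, 94.6]
force: [0.9, -0.0, -0.7]
opening: 0.156
```

Run:
```python
from fin import *
look('26')
rows([0.5496,0.3415,0.1285],94.7,235,n=4)
```

```text
t 26.0 [0.5496 0.3424 0.1658] [ 1.798e+02 -1.000e-02  9.456e+01] F [ 0.2  0.2 -0.1] op 0.157 q [ 3.200e+01  2.640e+01  1.320e+01  7.660e+01 -1.000e-01  1.174e+02]
card far face X 0.9796717643883897 Y [-49.95068548  49.31893667] Ztop 135.92292068355297
far jaw n 180 Z [159.72103977 161.19960934 174.81669298 184.6791216 ] Y [-29.12485957 -25.91309373  28.1176059   29.79470811] rel yaw -0.16808998107863649
159 14 X 13.8 Y -13.7 28.0
163 23 X 13.5 Y -26.3 27.6
167 21 X 13.5 Y -24.8 28.2
171 33 X 12.6 Y -29.1 25.7
175 33 X 11.8 Y -26.4 29.3
179 37 X 9.8 Y -25.2 26.1
183 19 X 9.1 Y -20.7 29.8
pose [0.5496 0.3424 0.1658] [179.8  -0.   94.6] rows 4
0.001, -0.0, -0.001, -0.2, -0.1, 9.3, 235, 0.001, -0.0, -0.001, -0.2, -0.1, 9.3, 235, 0.001, -0.0, -0.001, -0.2, -0.0, 9.3, 235, 0.001, -0.0, -0.001, -0.2, -0.0, 9.3, 235
```

Request:
send_rows --plan '[0.001,0,-0.001,0,0,7,235,0.001,0,0,0,0,7,235,0,0,0,0,0,7,235,0,0,0,0,0,0,235,0,0,0,0,0,0,235]'

```text
t: 26.42
tool_pos: [0.5494, 0.3424, 0.1419]
ee_rot: [180.0, 0.0, 94.6]
force: [-0.3, 0.7, -0.7]
opening: 0.157
```

Run:
```python
from fin import *
look('27')
rows([0.5496,0.3415,0.1285],94.7,235,n=2)
```

```text
t 26.47 [0.5492 0.3423 0.1418] [1.7999e+02 3.0000e-02 9.4650e+01] F [-0.4  0.4 -2.3] op 0.159 q [ 31.9  27.   10.7  73.7  -0.  117.3]
card far face X 0.942221124924244 Y [-49.76053785  50.15922666] Ztop 134.6613821096925
far jaw n 165 Z [135.66328445 136.69879778 150.26087058 161.16242774] Y [-26.62544147 -25.60862594  27.27919849  29.38116477] rel yaw 0.6847582824118437
135 12 X 12.9 Y -22.2 18.1
139 25 X 13.4 Y -26.6 27.7
143 14 X 13.0 Y -25.7 18.9
147 39 X 12.4 Y -26.5 27.3
151 26 X 11.0 Y -25.0 29.4
155 33 X 9.4 Y -25.7 27.4
159 16 X 9.0 Y -25.3 22.8
pose [0.5492 0.3423 0.1418] [180.    0.   94.6] rows 2
0.0, 0.0, -0.0, -0.4, 0.1, 6.6, 235, 0.0, 0.0, -0.0, -0.4, 0.1, 6.6, 235
```

Request:
send_rows --plan '[0,0,0,0,0.3,5,235,0,0,0,0,0.2,5,235,0,0,0,0,0,2.5,235,0,0,0,0,0,0,235,0,0,0,0,0,0,235,0,0,0,0,0,0,235]'

```text
t: 26.97
tool_pos: [0.55, 0.3423, 0.1281]
ee_rot: [180.0, 0.0, 94.6]
force: [0.3, 0.9, -0.7]
opening: 0.153
```

Run:
```python
from fin import *
look('28')
q=arm.camera('side'); cv2.imwrite('pics/side28.png',cv2.resize(q['color'][220:430,150:330],None,fx=2.8,fy=2.8,interpolation=cv2.INTER_CUBIC))
w=arm.camera('wrist'); save(w,'wrist28'); st()
print('mouth',[(np.round(t['point'],4).tolist(),round(t['confidence'],2)) for t in arm.spot_point(w,'clip_mouth')[:2]])
rows([0.5496,0.3415,0.1285],94.7,235,n=1)
```

```text
t 27.02 [0.55   0.3423 0.1282] [1.7997e+02 2.0000e-02 9.4640e+01] F [-0.5 -1.2  0.1] op 0.153 q [ 31.9  27.4   9.3  71.9  -0.  117.3]
card far face X 1.067617803591016 Y [-50.02970904  50.3864745 ] Ztop 134.47420226737577
far jaw n 167 Z [121.34079003 122.07489707 136.27955883 147.27820212] Y [-27.31716665 -26.47934109  27.34651006  30.32685719] rel yaw 0.5576751678702416
118 4 X 13.3 Y -14.7 22.9
122 19 X 13.6 Y -22.5 27.4
126 17 X 14.1 Y -27.2 23.3
130 26 X 13.1 Y -26.9 30.3
134 30 X 12.4 Y -23.6 26.6
138 27 X 11.6 Y -27.3 27.8
142 30 X 9.6 Y -25.9 27.1
146 14 X 9.2 Y -25.9 29.5
t 27.12 [0.5501 0.3424 0.1283] [1.7996e+02 1.0000e-02 9.4640e+01] F [ 0.1 -0.7  0.1] op 0.153 q [ 31.9  27.4   9.3  71.9  -0.  117.3]
mouth [([0.549, 0.3404, 0.1228], 0.84)]
pose [0.5501 0.3424 0.1283] [180.    0.   94.6] rows 1
0.001, 0.0, -0.001, -0.8, -0.5, -0.2, 235
```

View pics/scene28.png

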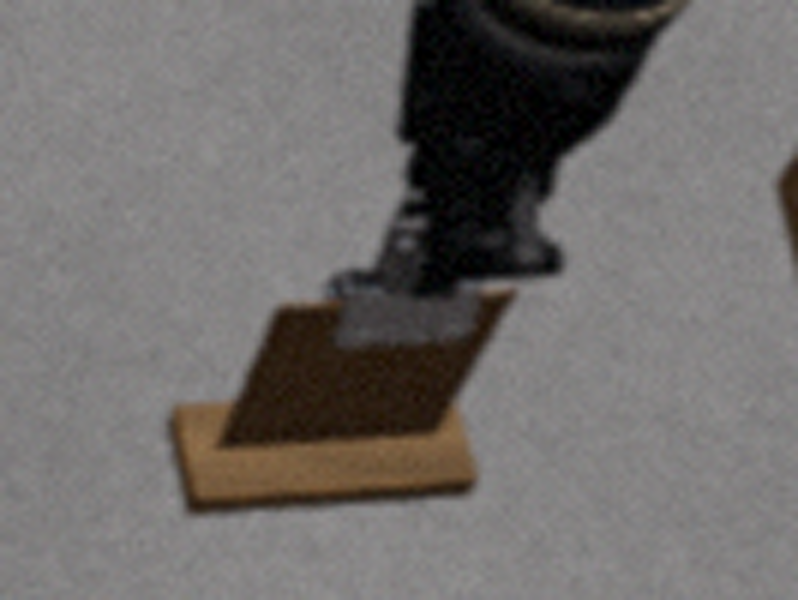

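View pics/side28.png

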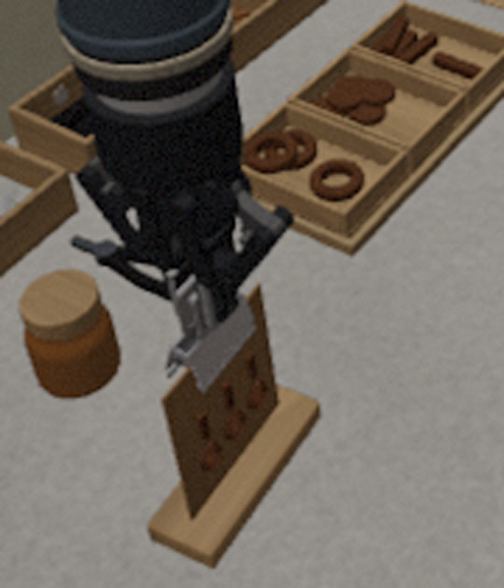

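View pics/wrist28.png

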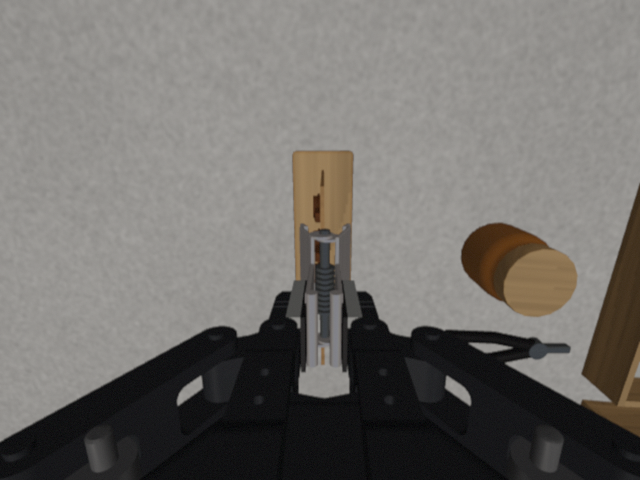

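The clip straddles the middle of the card edge. The scene crop shows the far jaw at (405,320) overlapping the card top. The side view shows the near jaw at (225,345) clear of the card and the beads. The wrist view shows the card edge at (322,210), midway between the jaws. One last rest, then I'll hand in.

Request:
send_rows --plan '[0,0,0,0,0,0,235,0,0,0,0,0,0,235,0,0,0,0,0,0,235,0,0,0,0,0,0,235]'

```text
t: 27.5
tool_pos: [0.5503, 0.3425, 0.1288]
ee_rot: [179.9, -0.0, 94.6]
force: [-0.1, -0.2, -0.2]
opening: 0.152
```

Run:
```python
from fin import *
look('29'); st()
print(arm.finish_job()); st()
```

```text
t 27.55 [0.5503 0.3425 0.1288] [ 1.7991e+02 -1.0000e-02  9.4640e+01] F [ 0.9 -0.2 -0.6] op 0.157 q [ 31.9  27.4   9.3  71.9  -0.  117.3]
card far face X 1.056797983182801 Y [-49.83951019  50.19555903] Ztop 134.66849742264935
far jaw n 171 Z [121.67220179 123.00806526 137.76660138 148.13630058] Y [-27.28189541 -25.93024895  28.35146694  29.52122421] rel yaw -0.7294891504884774
118 2 X 13.8 Y -12.4 22.9
122 13 X 13.6 Y -25.0 29.5
126 24 X 14.4 Y -26.5 23.8
130 25 X 13.8 Y -25.4 27.7
134 26 X 13.1 Y -26.0 28.4
138 20 X 12.5 Y -27.3 25.2
142 41 X 10.5 Y -25.0 26.9
146 20 X 9.5 Y -27.0 29.2
t 27.55 [0.5503 0.3425 0.1288] [ 1.7991e+02 -1.0000e-02  9.4640e+01] F [ 0.9 -0.2 -0.6] op 0.157 q [ 31.9  27.4   9.3  71.9  -0.  117.3]
the job is handed in; nothing more can be done
None
the job is handed in; nothing more can be done
```

The order is finished and handed in at t ≈ 27.6 s, with the arm still holding the clip open over the card.

- **Ring and bar:** both are in the empty near part of their boxes; the ring lies flat.
- **Clip opening:** I squeezed the clip off the rim of the card file and carried it over. The handles are about 14.5 mm apart, which is fully open.
- **Clip position, last check:**
  - The card's edge is about 12–13 mm inside the jaws.
  - The clip is about 1 mm off the middle of the edge and square to the card within about 1°.
  - The far jaw clears the card by roughly 11 mm. The near jaw was only checked by eye, in the side and wrist views, and looks clear of the card and the beads.
  - There was no contact force.
- **Everything else:** the other things on the counter look undisturbed in the later pictures, and I saw no contact with any of them.

**What disagreed or failed:**
- **Fingertip position:** the real fingertips sit about 34 mm behind the reported tool point. My first try at the ring closed above it without touching. I confirmed the offset with depth images and a careful descent, and allowed for it afterwards.
- **Clip height:** the clip sat about 5 mm lower in the grip than I worked out before squeezing, so I set the final height from camera measurements.

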